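# Hand-index the fraction collector and switch its drive on

## Task

With the screwdriver from the stand, reach through the slot in the fraction collector's deck and push the carousel's star wheel on, tooth by tooth, until the first open vial (the one next to the capped ones) stands under the nozzle; neither the gripper nor the screwdriver may touch the vials, and the gripper must not touch the carousel. Put the screwdriver back upright in its hole in the stand. Then lift the collar of the drive's locking toggle, flip the lever over to the far side and let the collar drop home, leaving everything else where it is.

Things in the scene. Friction and masses are not known exactly. Their poses are not given: they have to be found in the camera images.
- collector: The fraction collector: cream sheet-metal unit, 240 mm (x) by 300 mm (y), flat deck 100 mm above the bench; fixed. Origin: centre of its underside; x points away from the robot, y to its left, z up; it stands turned by up to 0.2 rad. The nozzle arm (180 mm above the bench) stands at its far side, the toggle on the strip at its right (-y).
- turntable: What turns on the carousel, about a vertical axis at (0, 30) mm of the collector: the star wheel under the deck and, in a 154 mm round opening of the deck, the top with 24 vial places on a 64 mm radius. Origin on the axis, at bench height. The gripper keeps off it.
- vials: The 12 mm vials standing on the turntable (same origin), tops 20 mm above the deck. Not to be touched by anything.
- slot (a point): Centre, at deck height, of the access slot in the deck, on the robot's side of the carousel, at (-90, 30) mm of the collector, axes as the collector's. 39 mm long along y, 16 mm wide along x, sheet 4 mm thick. The star wheel's teeth pass below: their tops 8 mm, their undersides 20 mm under the deck's surface, 25 mm of free space under them.
- slot_gap (a point): Point of the slot 12 mm to +y of its centre, at deck height. At rest a tooth (6.6 mm thick; pitch 23.6 mm) stands under the slot's centre, and the gap beside it is centred here. A blade let down here and drawn towards -y, past the slot's centre, pushes that tooth ahead of it. The slot's length allows one tooth a stroke: then lift the blade out and put it in here again.
- carousel (a joint): Angle of the star wheel, rad, growing counter-clockwise from above (teeth under the slot move to the collector's -y). 0 = first open vial under the nozzle; starts 2 to 4 teeth short. One tooth is 0.2618. A spring ball holds it at each multiple of that (at the start it may sit 0.04 off it until touched): past half-way it snaps on, short of it it falls back. Takes about 3 N at the slot.
- first_open_vial (a point): Centre of the mouth of the first open vial, 120 mm above the bench: an amber vial without a cap, next to the row of eight white-capped ones, on the carousel.
- nozzle (a point): Tip of the nozzle's needle, 131 mm above the bench.
- driver_grip (a point): The flat screwdriver, about 90 g, standing blade down in the stand. Point on its axis in the lower handle, 88 mm above the blade's tip, 30 mm above the stand's top. z points up to the handle. Black handle 26 mm along its x, 18 mm along its y (grasp across these), 63 to 129 mm above the tip. Blade 7 mm wide along x, 2.6 mm thick along y; it pushes with its flat face, along its y.
- driver_tip (a point): Tip of the screwdriver's blade, 88 mm below the grip point. Shaft 7 mm round; blade 16 mm long. A guard under the handle, 30 by 24 mm and 5 mm thick, rests on the stand with its underside, 58 mm above the tip.
- stand: Grey tool stand, a block of 100 mm (its x) by 50 mm (its y), 60 mm high, fixed. Origin: centre of its underside. The screwdriver's hole is at (-22, 0) mm; at (+30, 0) mm stands another, thin-handled tool (13 mm round, top 126 mm above the bench), fixed.
- stand_hole (a point): Centre of the mouth of the screwdriver's hole, at the stand's top, 60 mm above the bench; the hole is 16 mm square and goes right through. Axes as the stand's.
- drive_toggle (a joint): Angle of the locking toggle's lever, rad: 0 = off, leaning 0.35 rad to the robot's side (collector's -x); 0.70 = on, leaning 0.35 rad to the far side (+x). It turns about a level axis along the collector's y. A rib across the bushing blocks it unless the collar is lifted at least 6 mm along the lever; once the collar drops on the far side it is locked there, with 0.1 rad of play.
- toggle_collar (a joint): Lift of the toggle's collar along the lever, m: 0 = down (locked), at most 0.008. A spring pulls it down, 3 N at the bottom and 5.4 N at the top.
- collar (a point): Centre of the toggle's collar, a dark steel sleeve 18 mm long on the lever, 28 mm from the pivot along the lever while it is down: 16 mm along its own x, with two flats 14 mm apart along its own y (the collector's y) to pinch. z points up along the lever. The lever's round end stands 20 mm beyond.
- toggle_pivot (a point): The lever's pivot, at deck height in the middle of the toggle's bushing (14 mm round, 10 mm high), at (-25, -113) mm of the collector. Axes as the collector's.
- solvent_bottle: Amber bottle, 56 mm round, 115 mm high, upright; origin under its centre. Bystander.
- beaker: Glass beaker, 68 mm round, 85 mm high; origin under its centre. Bystander.
- wrench: Flat open-ended wrench, 150 mm, lying on the bench; origin under its centre. Bystander.
- syringe: Syringe, about 130 mm long, 19 mm high, lying on the bench; origin under its middle. Bystander.
- vial_box: Low cardboard box of empty vials, 100 by 75 mm, 35 mm high; origin under its centre. Bystander.
Mind the look-alikes: they are no part of the job. Leave any green, purple or red look-alike of the stand alone.

How it is judged:
On the way, in this order (a step that is already met when the one before it is completed fails the run):
1. the first open vial rests under the nozzle (horizontal distance between first_open_vial and nozzle below 0.004 m and velocity of joint carousel between -0.1 and 0.1 rad/s), for 0.3 s.
2. the screwdriver stands in its hole in the stand, let go (horizontal distance between driver_grip and stand_hole below 0.012 m and z of driver_grip in the frame of stand below 0.094 m and angle between driver_grip's own z axis and vertical below 0.12 rad and contact force between driver and the fingers below 0.1 N), for 0.2 s.
3. the toggle's lever is over on the far side with its collar dropped home (value of joint drive_toggle above 0.5 rad and value of joint toggle_collar below 0.0015 m), for 0.2 s.
At the end, for the whole second after the job is handed in: First open vial at rest under the nozzle (within 4 mm from above); screwdriver upright (0.12 rad) in its hole, axis within 12 mm of the hole's centre, at most 4 mm short of seated; toggle lever on the far side (above 0.5 rad), collar down (within 1.5 mm) (all of step 1 and all of step 3 and horizontal distance between driver_grip and stand_hole below 0.012 m and z of driver_grip in the frame of stand below 0.094 m and angle between driver_grip's own z axis and vertical below 0.12 rad); the robot touches nothing.
It fails at once if the gripper or the arm touches the carousel or its vials (contact force between any of the fingers, the arm and turntable above 1 N).
It fails at once if the screwdriver touches the vials (contact force between driver and vials above 1 N).
It fails at once if a bystander is moved by more than 30 mm (distance of any of solvent_bottle, beaker, wrench, syringe, vial_box from where it was at the start of the episode above 0.03 m).
It also fails if it takes over 72 s, if anything falls off the work surface, if the arm or the gripper's body presses on something with over 40 N, if the wrist force passes 120 N, or if a joint passes its speed limit or range.

## Robot

A 6-joint arm with a two-finger parallel gripper is mounted at the origin on the work surface. World frame = base frame: x ahead of the robot, y to its left, z up, the work surface at z = 0. Lengths are in m, angles in rad, forces in N, time in s.
With the tool pointing down it reaches from about 0.275 to 0.725 m from the base axis. Payload 5.6 kg.
Tool frame: the origin (TCP) lies midway between the tips of the shut fingers; the grasp point (between the pads) lies 19 mm behind it; z points along the fingers, y is the direction in which the jaws open and shut (so a half turn about z gives the same grasp; the last joint's range is limited). The gripper opens to 85 mm and grips with 20 to 120 N. Pads are 22 mm wide; open, the fingers measure 114 mm over their backs; the gripper's body (76 mm by 85 mm) begins 54 mm behind the grasp point. The pads swing forward as they close: fully open they stand 13 mm farther back than shut.
Start: joints at [-0.847, 0.255, 0.108, 0, -1.424, -0.285], TCP at [0.234, -0.498, 0.231] pointing down, gripper open.
Joint ranges: [-2.95, 2.95], [-1.21, 1.97], [-1.09, 1.5], [-2.87, 1.71], [-2.94, -0.07], [-3.05, 3.05]. Speed limits (rad/s): [2.57, 2.57, 3.14, 3.14, 3.14, 3.14].

## Interface

Orientations are given as [roll, pitch, yaw] about the fixed x, y, z axes, in that order (R = Rz(yaw) Ry(pitch) Rx(roll)).
In Python, from bench import read_state, get_image, camera_params, close_job gives the robot as it stands.
- The arm moves only by the tool drive_tool, never from a script. Its argument "targets" is a list that holds one entry, the list of rows, each a list of 5 numbers: the shift along the tool's x, y, z in mm, then the turn about the tool's z in degrees, then the opening, from -1 (shut) to 1 (fully open). A call has 1 to 8 rows; each row is the pose to reach, as a shift and turn from the pose measured when the call began, along the tool's axes at that moment; what a row does not reach only later rows make up. A row lasts 1/12 s, in which the tool goes at most 41.7 mm and 7.16 degrees, less where a joint would pass 70% of its speed; a pose out of reach is approached as far as the arm can. A call with a gripper value outside its range is refused whole. The fingers move at their own pace and stop on an object; "squeeze" is the grip in N (left out, the last holds). Time passes only in rows, so rows that repeat a pose let the fingers close. It gives the time, the measured TCP pose, the force and the opening at its end, in the units of the state.
- read_state(): the state, without advancing time (a new reading comes with each control period).
- get_image(name): name is "scene" or "top" or "wrist"; returns (picture, depth): 400x640x3 uint8, blue, green, red; 400x640 float32, m along the optical axis (not along the pixel's ray), 0 where there is no reading.
- camera_params(name): a dict with "fx", "fy", "cx", "cy" (pixels), "rvec" (rotation vector, rad) and "tvec" (3), from world to camera coordinates, as OpenCV has them. Camera axes: x right, y down, z forward; pixel columns grow to the right and rows downward; lengths in m; the calibration is good to about 2 mm. A picture is of the moment at which its call begins: read the wrist's pose just before it. camera_params takes no time and is no camera call; for the wrist camera it gives the pose at the moment of the call.
- close_job(): hands the job in, once; it reports no verdict.
The state is a dict: "time_s": time; "qpos": joint angles; "joint_velocities": joint speeds; "tau": joint torques, N m; "ee_pos": TCP position; "tool_rot": TCP orientation; "wrist_force": force on the tool from outside, world axes, zero at the start; "wrist_torque": the same for the moment, N m; "width": finger opening in m.
Only numpy, scipy, OpenCV 4.12 (cv2) and the standard library are available. Lean on these libraries where they do the work, as an engineer would, in place of code of your own. Each camera call takes 0.05 s, during which the arm holds its last target.

## Working session

There is one attempt and no reset: what is moved stays moved. The work goes in short steps, Python scripts to look and compute and a tool call to move; the robot and the scene stay as the last step left them, time stands still between calls to the robot, and variables do not carry over. Pictures are saved under pics/ and viewed, and the job is handed in when it is done.

Besides the shell and the picture viewer there is one more tool, called after "Emit:" in YAML: its name, and indented under it one key for each argument. drive_tool: Moves the arm, as the interface text tells. Its arguments: {"type":"object","properties":{"targets":{"type":"array","items":{"type":"array","items":{"type":"array","items":{"type":"number"}}}},"squeeze":{"type":"number"}},"required":["targets"]}

```bash
ls; mkdir -p pics; cat > h.py <<'E'
import numpy as np, cv2
from bench import read_state, get_image, camera_params, close_job
def cam(n):
    p=camera_params(n); K=np.array([[p['fx'],0,p['cx']],[0,p['fy'],p['cy']],[0,0,1]]); R=cv2.Rodrigues(np.array(p['rvec'],float))[0]; t=np.array(p['tvec'],float).ravel(); return K,R,t
def ray(n,u,v,c=None):
    K,R,t=c or cam(n); d=R.T@np.linalg.inv(K)@np.array([u,v,1.]); return -R.T@t,d
def plane(n,u,v,z,c=None):
    o,d=ray(n,u,v,c); return o+d*(z-o[2])/d[2]
def proj(n,P,c=None):
    K,R,t=c or cam(n); q=K@(R@np.asarray(P,float)+t); return q[:2]/q[2]
def cloud(n,depth,c=None):
    K,R,t=c or cam(n); v,u=np.mgrid[:400,:640]; P=np.stack([(u-K[0,2])/K[0,0]*depth,(v-K[1,2])/K[1,1]*depth,depth],-1); return (P-t)@R
E
python3 - <<'E'
from h import *
s=read_state(); print(s)
for n in ['scene','top','wrist']:
    c=cam(n); im,d=get_image(n); cv2.imwrite(f'pics/{n}0.png',im); np.savez(f'{n}0.npz',im=im,d=d,K=c[0],R=c[1],t=c[2]); print(n,-c[1].T@c[2],c[0][0,0])
E
```

```text
pics
{'time_s': 0.0, 'qpos': array([-8.47445648e-01,  2.55732411e-01,  1.07015707e-01, -4.59709833e-04,
       -1.42389051e+00, -2.84596217e-01]), 'joint_velocities': array([-0.00052089,  0.00147058,  0.00067033,  0.00129579,  0.00126178,
        0.00073552]), 'tau': array([ 3.16059959e-03, -3.86636138e+01,  2.37945700e+01,  5.36496744e+00,
       -5.97923412e-03,  1.22124039e-06]), 'ee_pos': array([ 0.23348768, -0.49744044,  0.2304102 ]), 'tool_rot': array([ 3.13972695e+00, -7.20978708e-05, -2.70290583e+00]), 'wrist_force': array([0.17032713, 0.12808864, 0.60801083]), 'wrist_torque': array([ 0.03457199, -0.03208468,  0.0343754 ]), 'width': 0.08554076989124819}
scene [1.36465887 0.781908   0.92503262] 487.3956060890003
top [0.35206089 0.01930402 1.24114275] 368.9394770972296
wrist [ 0.16660125 -0.52794493  0.37289651] 313.97892217139326
```

View pics/top0.png

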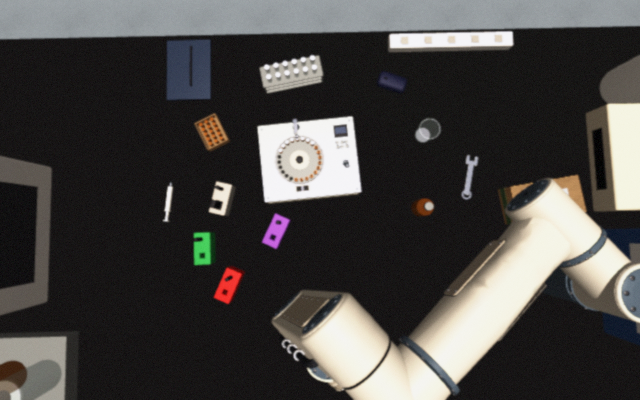

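View pics/scene0.png

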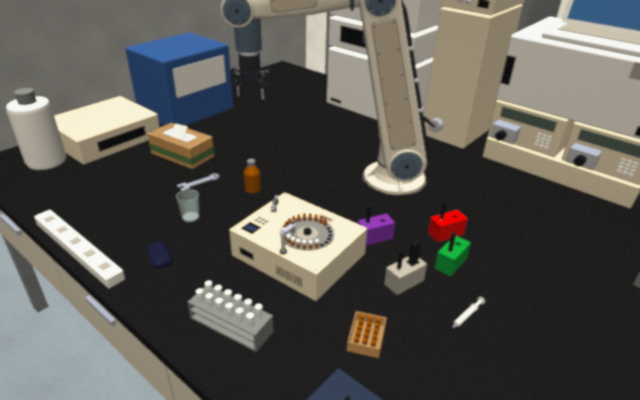

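View pics/wrist0.png

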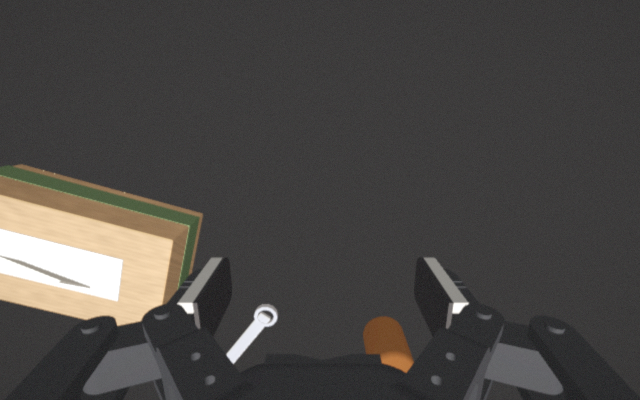

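The top view shows the collector at about (308,160), with its slot at (302,188) and the toggle at (346,163). The grey stand is at (221,198), and the look-alikes are purple, green and red. Next I'll zoom in and measure.

```bash
python3 - <<'E'
from h import *
z=np.load('top0.npz'); im,d=z['im'],z['d']; c=(z['K'],z['R'],z['t'])
cv2.imwrite('pics/topz.png',cv2.resize(im[110:220,190:370],None,fx=4.4,fy=4.4,interpolation=cv2.INTER_CUBIC))
zs=np.load('scene0.npz')
cv2.imwrite('pics/scz.png',cv2.resize(zs['im'][180:310,220:420],None,fx=4,fy=4,interpolation=cv2.INTER_CUBIC))
P=cloud('top',d,c)
# collector deck
m=((P[...,2]>0.085)&(P[...,2]<0.107)).astype(np.uint8); m[:, :245]=0; m[:,380:]=0; m[:110]=0;m[215:]=0
m=cv2.morphologyEx(m,cv2.MORPH_CLOSE,np.ones((5,5)))
cs,_=cv2.findContours(m,0,2); k=max(cs,key=cv2.contourArea)
pts=np.array([plane('top',u,v,0.1,c)[:2] for u,v in k[:,0]],np.float32)
print('deck z',np.median(P[...,2][m>0])); print(cv2.minAreaRect(pts), cv2.contourArea(k))
for (u0,u1,v0,v1) in [(205,238,178,220)]:
    q=P[v0:v1,u0:u1]; mm=(q[...,2]>0.045)&(q[...,2]<0.075)
    print('stand',mm.sum(),np.median(q[...,2][mm])); r=cv2.minAreaRect(q[mm][:,:2].astype(np.float32)); print(r)
    print(np.round(q[::3,::3,2]*1000).astype(int))
for nm,uv in dict(bottle=(425,207),beaker=(428,130),wrench=(469,177),syr=(168,200),box=(211,131)).items(): print(nm,P[uv[1],uv[0]])
E
```

```text
deck z 0.09942235801110275
((0.5626270174980164, 0.04369041323661804), (0.24152716994285583, 0.29985311627388), 4.696653366088867) 7147.5
stand 408 0.059389809286653966
((0.4493356943130493, 0.3315088152885437), (0.05069354921579361, 0.09991073608398438), 75.70258331298828)
[[  0  -2   0  -1  -2   4   1  -2  -3  -1   0]
 [ -1   0   1  -1   1  -1   2   2  -3  -1   0]
 [ -2   3  -2  -3  58  62  59  61   2  -1   2]
 [  1  -2  -1   2 122 108  59  58  57  40   3]
 [  4   1  -5  58  59  87  60  59  58  30   2]
 [ -1  -6  -2  62  60  63  62  60  57  21  -1]
 [  2  -5   0  61  55  60  58  60  47   8   0]
 [ -2  -2 126  59  60  56  59  57  41  -1  -5]
 [  0  -2 129 131 113  80  59  60  28  -2   0]
 [  1   2 128 124 104  68  60  55  20  -3   0]
 [ -1  -1  59 120  93  64  59  52  15  -4  -2]
 [ -4   2  58  61  61  54  59  39   3   6  -1]
 [ -1  -2  -1   2  -2  59  58  33   0   0   0]
 [ -4   2  -2  -1   1   3  -2  -1   0  -3   0]]
bottle [ 0.40256334 -0.31069276  0.11270569]
beaker [ 0.66940996 -0.36376244  0.00772734]
wrench [ 0.50505351 -0.49495777  0.00726886]
syr [0.45045316 0.5145878  0.01626386]
box [0.67480923 0.36578316 0.0370531 ]
```

View pics/topz.png

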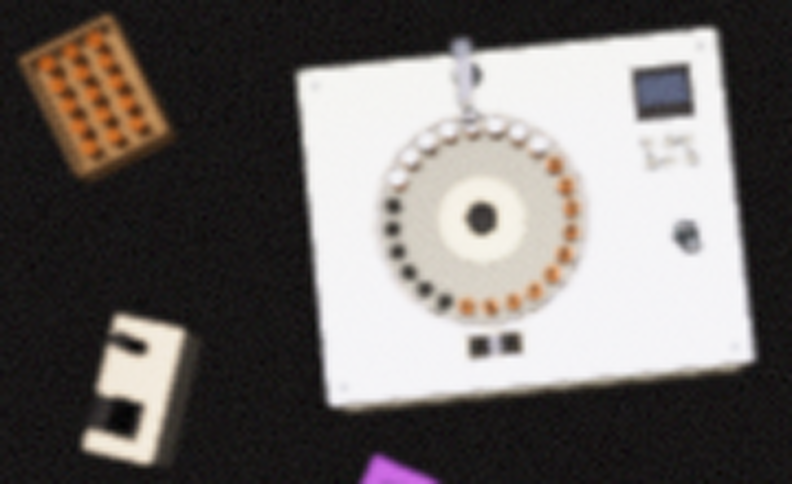

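View pics/scz.png

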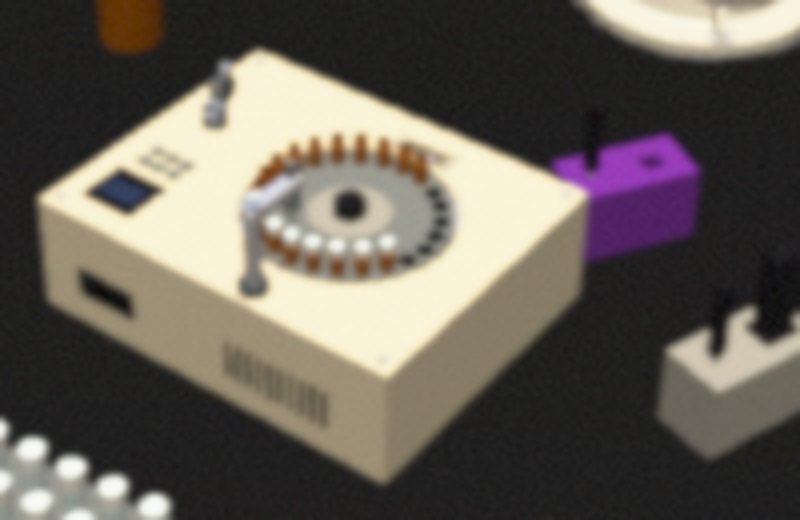

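```bash
cat >> h.py <<'E'
def Rz(a): return np.array([[np.cos(a),-np.sin(a)],[np.sin(a),np.cos(a)]])
def delta(target,yaw=None,s=None):
    "shift in tool axes (mm), turn deg, to get TCP to target (m), world yaw"
    from scipy.spatial.transform import Rotation as Ro
    s=s or read_state(); R=Ro.from_euler('xyz',s['tool_rot']).as_matrix()
    d=R.T@(np.asarray(target)-s['ee_pos'])*1000
    t=0 if yaw is None else -np.degrees((yaw-s['tool_rot'][2]+np.pi)%(2*np.pi)-np.pi)
    return np.round(d,1),round(float(t),1)
E
python3 - <<'E'
from h import *
K,R,t=cam('wrist'); print(R.T[:,2],K, R.T[:,0])
print(proj('wrist',read_state()['ee_pos']))
print(delta([.43,-.05,.36],np.radians(5)))
print(delta([.40,.07,.36],np.radians(5)))
E
```

```text
[ 0.26362116  0.12511025 -0.9564786 ] [[313.97892217   0.         322.60755118]
 [  0.         313.97892217 202.79588501]
 [  0.           0.           1.        ]] [-0.42356854  0.90586237  0.00174707]
[320.52887297 260.11827017]
(array([-367.9,  321.9, -128.9]), -159.9)
(array([-391.7,  443.3, -128.8]), -159.9)
```

Emit:
drive_tool:
  targets:
    - [[-380,420,-120,-57,1],[-380,420,-120,-57,1],[-380,420,-120,-57,1],[-380,420,-120,-57,1],[-380,420,-120,-57,1],[-380,420,-120,-57,1],[-380,420,-120,-57,1],[-380,420,-120,-57,1]]

```text
time_s: 0.82
ee_pos: [0.3287, -0.1841, 0.3007]
tool_rot: [3.141, 0.001, -1.702]
wrist_force: [1.4, -0.3, 0.8]
width: 0.0853
```

```bash
python3 - <<'E'
from h import *
s=read_state();print(s['time_s'],s['ee_pos'],s['tool_rot'],s['qpos'])
print(delta([.45,.05,.36],np.radians(5)))
E
```

```text
0.8167 [ 0.32865773 -0.18413187  0.30065959] [ 3.14099684e+00  1.38956818e-03 -1.70222655e+00] [-8.98813460e-02 -1.09175954e-01 -1.16218201e-01 -1.41314672e-03
 -1.56429166e+00 -4.15388892e-02]
(array([-248.1,  -89.6,  -59. ]), -102.5)
```

Emit:
drive_tool:
  targets:
    - [[-248,-90,-59,-57,1],[-248,-90,-59,-57,1],[-248,-90,-59,-57,1],[-248,-90,-59,-57,1],[-248,-90,-59,-57,1],[-248,-90,-59,-57,1],[-248,-90,-59,-57,1],[-248,-90,-59,-57,1]]

```text
time_s: 1.48
ee_pos: [0.452, 0.0535, 0.3592]
tool_rot: [3.142, 0.002, -0.698]
wrist_force: [0.8, -0.4, -0.7]
width: 0.0853
```

Emit:
drive_tool:
  targets:
    - [[0,0,0,-46,1],[0,0,0,-46,1],[0,0,0,-46,1],[0,0,0,-46,1],[0,0,0,-46,1],[0,0,0,-46,1],[0,0,0,-46,1],[0,0,0,-46,1]]

```text
time_s: 2.15
ee_pos: [0.4518, 0.0535, 0.3589]
tool_rot: [-3.14, 0.002, 0.107]
wrist_force: [0.5, -0.2, -0.1]
width: 0.0852
```

```bash
python3 - <<'E'
from h import *
s=read_state();print(s['time_s'],s['ee_pos'],s['tool_rot'],s['joint_velocities'])
c=cam('wrist'); im,d=get_image('wrist'); np.savez('w1.npz',im=im,d=d,K=c[0],R=c[1],t=c[2]); cv2.imwrite('pics/w1.png',im)
c=cam('top'); im,d=get_image('top'); np.savez('top1.npz',im=im,d=d,K=c[0],R=c[1],t=c[2])
E
```

```text
2.15 [0.45180869 0.05353776 0.35890174] [-3.13987991e+00  2.30100565e-03  1.07069774e-01] [ 0.00102007 -0.00141093  0.00012392  0.00023606 -0.00124209 -0.11847511]
```

View pics/w1.png

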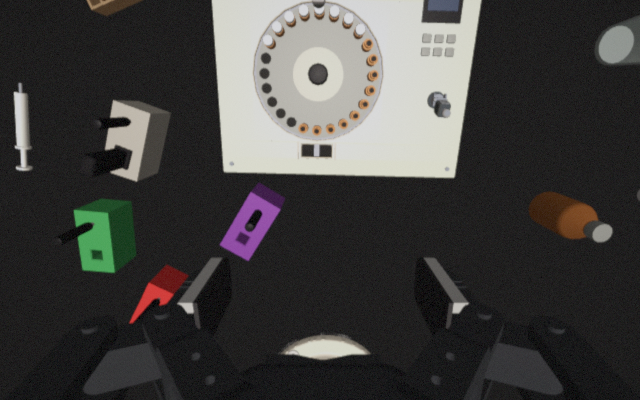

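Wrist view: the slot is at (316,151), the turntable hub at (318,74), the toggle at (440,103) and the stand at (138,138) with the driver leaning out at (100,160). Now I'll work out precise positions.

```bash
python3 - <<'E'
from h import *
z=np.load('w1.npz'); im,d=z['im'],z['d']; c=(z['K'],z['R'],z['t'])
cv2.imwrite('pics/w1a.png',cv2.resize(im[0:185,210:480],None,fx=2.96,fy=2.96,interpolation=cv2.INTER_CUBIC))
cv2.imwrite('pics/w1b.png',cv2.resize(im[90:190,70:180],None,fx=5.5,fy=5.5,interpolation=cv2.INTER_CUBIC))
g=cv2.cvtColor(im,cv2.COLOR_BGR2GRAY)
# slot dark patches
roi=g[140:162,295:338]; m=(roi<90).astype(np.uint8); n,l,st,ce=cv2.connectedComponentsWithStats(m)
for i in range(1,n):
    if st[i,4]>15: u,v=ce[i]+[295,140]; print('slotpatch',st[i],plane('wrist',u,v,.1,c)[:2], 'z-22',)
vv,uu=np.nonzero(m); 
r=cv2.minAreaRect(np.array([plane('wrist',u+295,v+140,.1,c)[:2] for u,v in zip(uu,vv)],np.float32)); print('slot rect',r)
# deck right/left/bottom edges: bright mask boundaries
hsv=cv2.cvtColor(im,cv2.COLOR_BGR2HSV); m=(g>140).astype(np.uint8)
L=[];Rr=[];B=[]
for v in range(40,150,4):
    us=np.nonzero(m[v,180:500])[0]+180; L.append(plane('wrist',us[0]-.5,v,.1,c)); Rr.append(plane('wrist',us[-1]+.5,v,.1,c))
for u in range(235,445,5):
    vs=np.nonzero(m[:200,u])[0]; B.append(plane('wrist',u,vs[-1]+.5,.1,c))
for nm,E in (('L',L),('R',Rr),('B',B)):
    E=np.array(E,np.float32)[:,:2]; vx,vy,x0,y0=cv2.fitLine(E,cv2.DIST_HUBER,0,.01,.01).ravel(); print(nm,np.degrees(np.arctan2(vy,vx)),x0,y0)
P=cloud('wrist',d,c)
q=P[90:190,70:180]; mm=(q[...,2]>.052)&(q[...,2]<.066)
r=cv2.minAreaRect(q[mm][:,:2].astype(np.float32)); print('stand',mm.sum(),r)
# hub
roi=g[60:90,300:336]; m=(roi<90).astype(np.uint8); n,l,st,ce=cv2.connectedComponentsWithStats(m)
for i in range(1,n):
    if st[i,4]>30: u,v=ce[i]+[300,60]; print('hub',st[i],P[int(v),int(u)],plane('wrist',u,v,P[int(v),int(u),2],c))
E
```

```text
slotpatch [  7   5  12  11 130] [0.47144856 0.07692305] z-22
slotpatch [ 25   5  11  12 128] [0.47297679 0.05478609] z-22
slot rect ((0.4719516634941101, 0.06614980846643448), (0.013919751159846783, 0.03576212003827095), 6.06696081161499)
L 4.535413 0.5260193 0.1907919
R 4.537799 0.5576614 -0.10779709
B -85.40963 0.43992797 0.08507321
stand 2183 ((0.45071882009506226, 0.33126890659332275), (0.05140048265457153, 0.10046718269586563), 76.1170425415039)
hub [  9   4  19  21 304] [0.56203399 0.07368121 0.11201169] [0.56117277 0.07286745 0.11201169]
```

View pics/w1a.png

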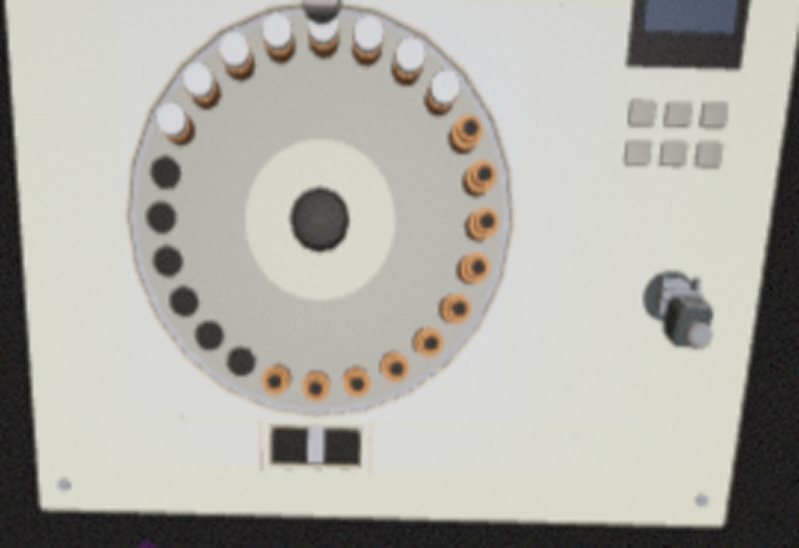

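View pics/w1b.png

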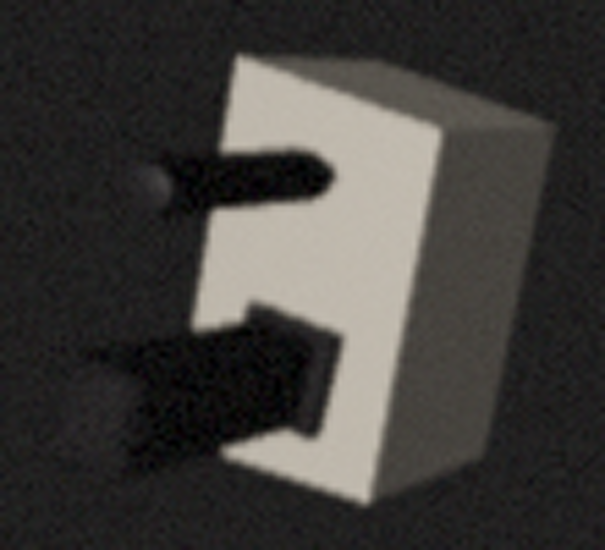

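```bash
python3 - <<'E'
from h import *
z=np.load('w1.npz'); im,d=z['im'],z['d']; c=(z['K'],z['R'],z['t'])
f=lambda a,b,z: plane('wrist',70+a/5.5-.4,90+b/5.5-.4,z,c)
g=[f(250,300,.065),f(345,335,.065),f(318,437,.06)]
print(np.round(g,4)); a=g[1]-g[0]; print('guard y-edge ang',np.degrees(np.arctan2(a[1],a[0])),np.linalg.norm(a))
s=[f(237,53,.06),f(443,128,.06),f(370,505,.06)]
for i in (0,1): a=s[i+1]-s[i]; print('stand edge',np.degrees(np.arctan2(a[1],a[0])),np.linalg.norm(a))
cs=s[0]/2+s[2]/2; print('centre',cs)
ps=np.radians(-14.1); hole=cs[:2]+Rz(ps)@[-.022,0]; print('hole',hole)
hub=np.array([.5612,.0730]); yaw=np.radians(4.54)
w=lambda a,b,z: plane('wrist',210+a/2.963-.4,b/2.963-.4,z,c)
for p in ((469,128),(484,174),(484,222),(476,268)):
    v=w(*p,.12)[:2]-hub; print('vial r',np.linalg.norm(v),'ang in collector',np.degrees(np.arctan2(v[1],v[0])-yaw)/15)
E
```

```text
[[0.4467 0.3423 0.065 ]
 [0.4404 0.3192 0.065 ]
 [0.412  0.331  0.06  ]]
guard y-edge ang -105.32752509268218 0.02388955190030181
stand edge -104.28090702879858 0.050416024954427256
stand edge 166.09396376176903 0.10108008529599405
centre [0.45040259 0.33112615 0.06      ]
hole [0.42906541 0.33648568]
vial r 0.06359331742004705 ang in collector -3.9604310001127843
vial r 0.06372822056539768 ang in collector -4.973739428656235
vial r 0.0626727675051369 ang in collector -5.988002576036997
vial r 0.06296132551998296 ang in collector -7.003779231679734
```

```bash
python3 - <<'E'
from h import *
print(delta([.429,.336,.22],np.radians(-14.4)))
E
```

```text
(array([   6.5, -283.1,  139.5]), 20.3)
```

Emit:
drive_tool:
  targets:
    - [[6,-283,140,20.3,1],[6,-283,140,20.3,1],[6,-283,140,20.3,1],[6,-283,140,20.3,1],[6,-283,140,20.3,1],[6,-283,140,20.3,1],[6,-283,140,20.3,1],[6,-283,140,20.3,1]]

```text
time_s: 2.92
ee_pos: [0.4276, 0.3379, 0.2178]
tool_rot: [3.142, 0.003, -0.253]
wrist_force: [0.7, -0.3, 0.2]
width: 0.0854
```

Emit:
drive_tool:
  targets:
    - [[0,0,0,0,1],[0,0,0,0,1],[0,0,0,0,1]]

```text
time_s: 3.17
ee_pos: [0.4277, 0.3378, 0.218]
tool_rot: [3.141, 0.003, -0.254]
wrist_force: [0.2, -0.4, 0.7]
width: 0.0855
```

```bash
python3 - <<'E'
from h import *
s=read_state();print(s['time_s'],s['ee_pos'],s['tool_rot'])
c=cam('wrist'); im,d=get_image('wrist'); np.savez('w2.npz',im=im,d=d,K=c[0],R=c[1],t=c[2]); 
for z in (.131,.065):
    p=proj('wrist',[.429,.336,z],c); print(p); cv2.circle(im,tuple(int(round(x)) for x in p),3,(0,0,255),1)
cv2.imwrite('pics/w2.png',im); print(delta([.429,.336,.077],np.radians(-14.4)))
E
```

```text
3.1667 [0.42766222 0.33779941 0.21795307] [ 3.14112513e+00  3.06178381e-03 -2.54066360e-01]
[326.39139937 205.77631546]
[325.59693177 185.04510595]
(array([  1.7,   1.3, 141.6]), -0.2)
```

View pics/w2.png

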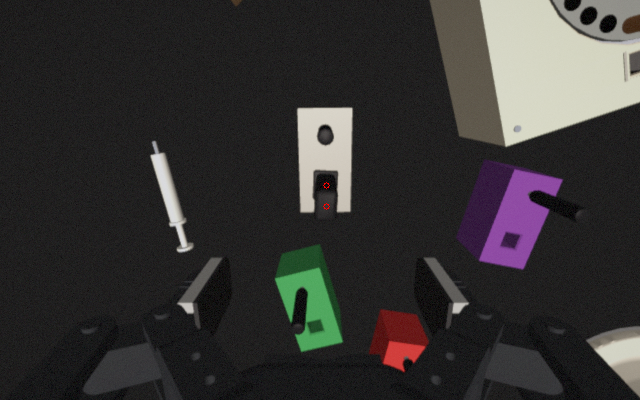

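```bash
python3 - <<'E'
from h import *
z=np.load('w2.npz'); im,d=z['im'],z['d']; c=(z['K'],z['R'],z['t'])
cv2.imwrite('pics/w2z.png',cv2.resize(im[100:225,285:365],None,fx=4.8,fy=4.8,interpolation=cv2.INTER_CUBIC))
g=cv2.cvtColor(im,cv2.COLOR_BGR2GRAY)
np.set_printoptions(linewidth=250)
for r in (178,190,198,204,210): print(r,g[r,296:358])
P=cloud('wrist',d,c); q=P[160:225,300:350]; m=(q[...,2]>.12)&(q[...,2]<.14); print(m.sum(),cv2.minAreaRect(q[m][:,:2].astype(np.float32)),np.median(q[m],0))
E
```

```text
178 [ 34  31  56 131 192 201 201 201 201 200 201 201 200 201 200 201 195 127  62  67  39  18  14  22  15  13  22  17  10  14  17  25   5  16  23  18  16  12  15  42  48  88 188 200 201 201 202 200 203 201 200 201 199 198 171  96  42  38  29  24  35  21]
190 [ 26  31  33  88 186 198 200 199 198 198 198 199 198 199 199 197 168  89  41  21  11  11  14  15  24  33  26  30  25  31  26  26  20  21  20  21  18  26  22   7  49 140 191 197 198 198 198 198 199 199 196 197 199 193 146  70  35  32  34  31  31  30]
198 [ 29  28  39  72 158 191 196 196 198 196 198 197 196 197 197 195 178 109  49  27  30  33  44  55  54  49  54  55  55  57  59  57  57  60  56  63  63  54  40  38  38  97 185 196 197 197 195 195 195 196 196 195 196 193 142  72  35  32  34  31  31  30]
204 [ 35  36  35  52 130 187 195 195 197 197 198 196 194 196 196 197 197 190 117  45  30  41  46  50  50  50  52  50  50  50  54  54  54  55  56  48  50  42  32  33  50 126 187 194 195 195 195 195 195 197 195 196 195 187 122  54  33  34  34  35  26  27]
210 [ 32  31  29  56 128 184 192 191 193 193 193 193 194 192 192 192 191 161  84  34  36  39  45  46  51  52  50  49  55  49  46  48  45  46  48  42  44  40  28  39  74 169 187 190 190 190 190 190 191 190 191 190 189 185 118  53  35  33  36  31  34  35]
755 ((0.42905738949775696, 0.33659642934799194), (0.018137214705348015, 0.026381012052297592), 75.41645050048828) [0.43087683 0.33631586 0.13018409]
```

View pics/w2z.png

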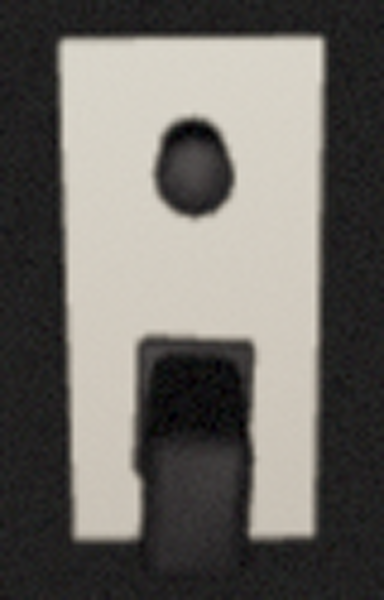

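Emit:
drive_tool:
  targets:
    - [[1.8,0.8,40,0,1],[1.8,0.8,80,0,1],[1.8,0.8,115,0,1],[1.8,0.8,141,0,1],[1.8,0.8,141,0,1],[1.8,0.8,141,0,1]]

```text
time_s: 3.72
ee_pos: [0.4298, 0.3354, 0.0783]
tool_rot: [3.141, 0.002, -0.256]
wrist_force: [0.3, 0.3, 1.4]
width: 0.0855
```

```bash
python3 - <<'E'
from h import *
s=read_state();print(s['time_s'],s['ee_pos'],s['wrist_force']); print(delta([.429,.3365,.077],np.radians(-14.4)))
E
```

```text
3.7167 [0.42977998 0.33538816 0.07833513] [0.32657002 0.27961938 1.42621399]
(array([-1. , -0.9,  1.3]), -0.3)
```

Emit:
drive_tool:
  squeeze: 60
  targets:
    - [[-1,-1,0,0,0],[-1,-1,0,0,-0.5],[-1,-1,0,0,-1],[-1,-1,0,0,-1],[-1,-1,0,0,-1],[-1,-1,0,0,-1],[-1,-1,0,0,-1],[-1,-1,0,0,-1]]

```text
time_s: 4.38
ee_pos: [0.4294, 0.3369, 0.0791]
tool_rot: [-3.141, 0.001, -0.256]
wrist_force: [-1.2, -0.5, 5.4]
width: 0.0174
```

Emit:
drive_tool:
  targets:
    - [[0,0,-30,0,-1],[0,0,-65,0,-1],[0,0,-105,0,-1],[0,0,-145,0,-1],[0,0,-145,0,-1],[0,0,-145,0,-1]]

```text
time_s: 4.88
ee_pos: [0.4302, 0.3378, 0.2263]
tool_rot: [-3.136, -0.001, -0.256]
wrist_force: [-0.9, -0.3, -1.6]
width: 0.0176
```

```bash
python3 - <<'E'
from h import *
s=read_state();print(s['time_s'],s['ee_pos'],s['width'],s['wrist_force'])
c=cam('wrist'); im,d=get_image('wrist'); np.savez('w3.npz',im=im,d=d,K=c[0],R=c[1],t=c[2]); cv2.imwrite('pics/w3.png',im)
e=s['ee_pos']; print(proj('wrist',e-[0,0,.077],c))
E
```

```text
4.8833 [0.43023527 0.33777806 0.22629616] 0.017591499511573096 [-0.94361819 -0.33397276 -1.61932824]
[325.29849354 212.45578314]
```

View pics/w3.png

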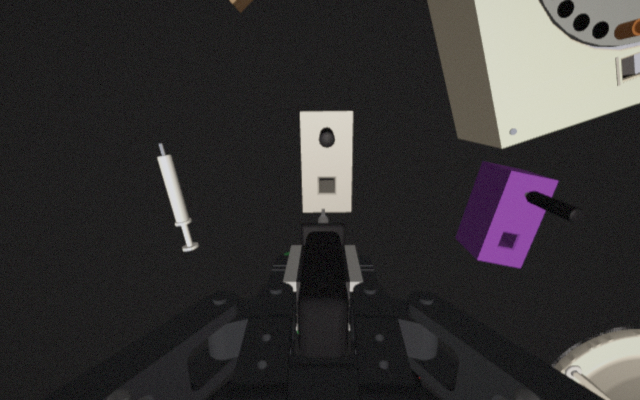

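```bash
python3 - <<'E'
from h import *
print(delta([.4706,.078,.22],np.radians(4.54)))
E
```

```text
(array([105.5, 240.1,   3.3]), -19.2)
```

Emit:
drive_tool:
  targets:
    - [[105,240,3,-19.2,-1],[105,240,3,-19.2,-1],[105,240,3,-19.2,-1],[105,240,3,-19.2,-1],[105,240,3,-19.2,-1],[105,240,3,-19.2,-1],[105,240,3,-19.2,-1],[105,240,3,-19.2,-1]]

```text
time_s: 5.6
ee_pos: [0.4692, 0.075, 0.2184]
tool_rot: [-3.141, 0.005, 0.075]
wrist_force: [-0.9, -0.2, -1.5]
width: 0.0175
```

Emit:
drive_tool:
  targets:
    - [[0,0,0,0,-1],[0,0,0,0,-1],[0,0,0,0,-1]]

```text
time_s: 5.85
ee_pos: [0.4687, 0.0756, 0.2174]
tool_rot: [-3.141, 0.007, 0.076]
wrist_force: [0.5, -0.2, -1.3]
width: 0.0171
```

```bash
python3 - <<'E'
from h import *
s=read_state();print(s['time_s'],s['ee_pos'],s['tool_rot'],s['width'])
c=cam('wrist'); im,d=get_image('wrist'); np.savez('w4.npz',im=im,d=d,K=c[0],R=c[1],t=c[2]); 
e=s['ee_pos']; print(proj('wrist',e-[0,0,.077],c), proj('wrist',[.4706,.078,.1],c),proj('wrist',[.4716,.066,.1],c)); print(delta([.4706,.078,.22],np.radians(4.54)))
cv2.imwrite('pics/w4.png',cv2.resize(im[60:280,210:450],None,fx=2.7,fy=2.7,interpolation=cv2.INTER_CUBIC))
c=cam('scene'); im,d=get_image('scene'); print(proj('scene',e-[0,0,.077]))
cv2.imwrite('pics/s4.png',cv2.resize(im[150:300,220:420],None,fx=4,fy=4,interpolation=cv2.INTER_CUBIC))
E
```

```text
5.85 [0.46868127 0.07561831 0.21738062] [-3.14125247  0.00714071  0.07613679] 0.01712503352360408
[324.64179014 212.31931101] [321.7866264  194.60789551] [335.82123705 194.49759456]
(array([ 1.9, -2.1, -2.3]), -0.2)
[330.16046333 206.88679421]
```

View pics/w4.png

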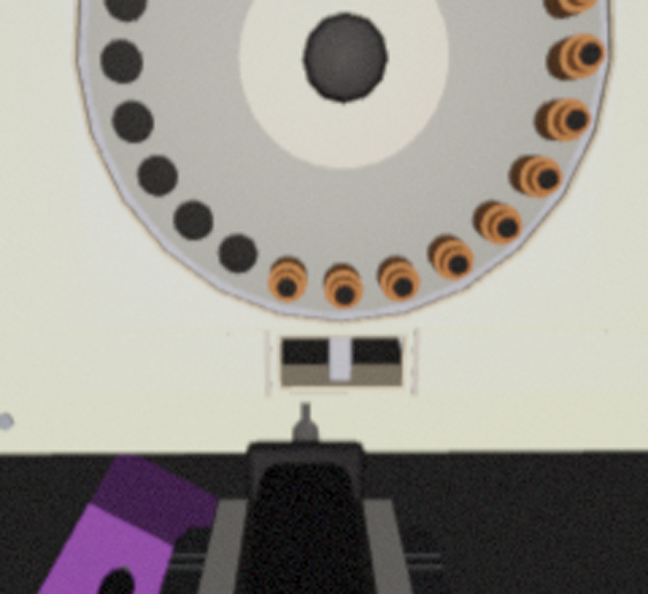

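View pics/s4.png

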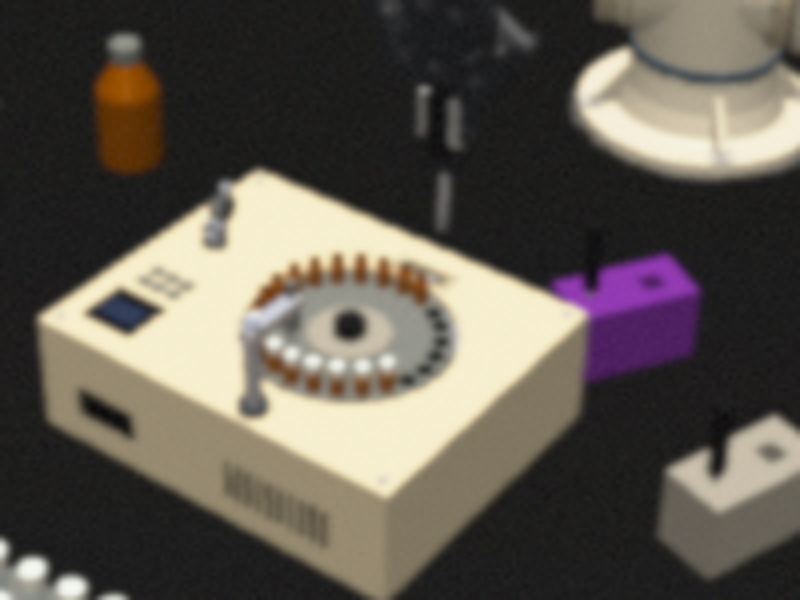

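```bash
python3 - <<'E'
from h import *
z=np.load('w4.npz'); im,d=z['im'],z['d']; c=(z['K'],z['R'],z['t'])
g=cv2.cvtColor(im,cv2.COLOR_BGR2GRAY); np.set_printoptions(linewidth=250)
print(g[205:222,312:336])
tip=plane('wrist',322.7,209,.1404,c); print('tip',tip)
ey=np.array([-np.sin(.0792),np.cos(.0792)]); ex=np.array([ey[1],-ey[0]])
sc=plane('wrist',336.5-.4,193.9-.4,.1,c)[:2]; print('slot',sc)
g_=sc+.012*ey; dv=g_-tip[:2]; print('move coll x,y mm',dv@ex*1e3,dv@ey*1e3)
o=read_state()['ee_pos'];print((tip[:2]-o[:2])@ex,(tip[:2]-o[:2])@ey)
E
```

```text
[[216 214 214 213 214 204 203 202 203 202 202 203 202 203 202 203 203 202 202 202 202 203 203 203]
 [216 215 215 215 216 211 211 210 210 210 209 209 209 210 210 210 209 211 210 210 211 211 209 210]
 [215 215 216 216 216 216 215 215 216 214 215 215 215 215 215 215 215 215 215 215 215 216 216 215]
 [216 217 216 218 216 217 215 215 215 203 198 198 198 212 215 217 216 217 216 216 217 216 215 216]
 [216 216 216 216 216 217 216 215 212 174 149 149 157 206 216 217 216 215 216 216 217 216 216 216]
 [217 216 216 217 216 216 216 215 211 157 112  98 127 205 215 215 215 217 216 215 216 216 215 216]
 [216 215 215 216 216 215 216 216 212 156 103  90 121 206 215 216 216 216 217 217 217 216 217 216]
 [216 217 217 216 216 216 216 216 213 156 104  92 120 204 216 216 216 216 216 216 216 216 216 215]
 [215 215 217 215 217 216 216 216 212 156 105  89 121 205 215 215 215 216 216 214 215 215 216 216]
 [215 217 216 215 216 216 216 216 210 154 106  92 120 203 215 217 215 216 217 216 216 215 216 216]
 [215 216 216 216 216 216 216 213 187 132  96  91 109 179 208 215 217 217 216 217 216 217 216 217]
 [215 216 216 216 216 215 212 187 140 100  90  91 107 131 173 208 216 215 216 216 215 216 216 215]
 [216 216 215 217 216 214 198 148 102  88  91  91  98 100 123 178 211 214 215 217 216 215 216 216]
 [216 217 216 216 216 211 167 110  87  90  86  91  93  95  96 140 207 216 215 216 216 215 216 216]
 [216 217 215 216 215 211 146  91  85  88  89  90  93  93  89 120 201 214 217 216 215 216 216 215]
 [216 216 217 215 215 211 136  85  87  87  92  89  93  91  88 112 191 211 215 217 217 215 215 216]
 [213 214 213 214 215 209 133  85  83  84  90  91  86  88  87 106 181 209 213 214 214 213 214 213]]
tip [0.47115338 0.07723946 0.1404    ]
slot [0.47250311 0.06583926]
move coll x,y mm 0.443544742518897 0.5287459339737552
0.0022765422595780226 0.0012522399366368697
```

Emit:
drive_tool:
  targets:
    - [[3,-1,25,0,-1],[3,-1,34,0,-1],[3,-1,34,0,-1],[3,-1,34,0,-1]]

```text
time_s: 6.28
ee_pos: [0.4713, 0.0771, 0.1838]
tool_rot: [3.141, 0.007, 0.077]
wrist_force: [0.6, 0.6, -0.1]
width: 0.0169
```

```bash
python3 - <<'E'
from h import *
s=read_state();print(s['time_s'],s['ee_pos'],s['tool_rot'],s['width'])
c=cam('wrist'); im,d=get_image('wrist'); np.savez('w5.npz',im=im,d=d,K=c[0],R=c[1],t=c[2]); 
cv2.imwrite('pics/w5.png',cv2.resize(im[120:270,250:420],None,fx=4,fy=4,interpolation=cv2.INTER_CUBIC))
E
```

```text
6.2833 [0.47134542 0.07708609 0.18376625] [3.14111883 0.00736972 0.07747206] 0.016864803026348574
```

View pics/w5.png

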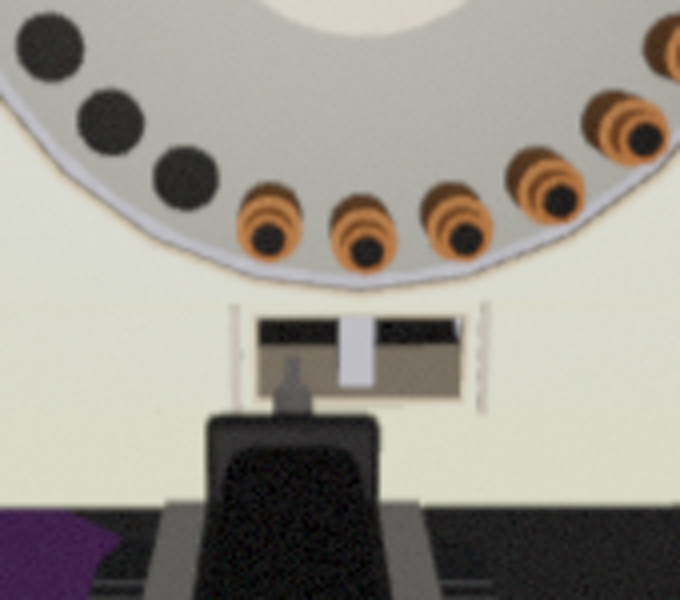

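Emit:
drive_tool:
  targets:
    - [[1,0,12,0,-1],[1,0,22,0,-1],[1,0,29,0,-1],[1,0,29,0,-1],[1,0,29,0,-1]]

```text
time_s: 6.75
ee_pos: [0.473, 0.0772, 0.1561]
tool_rot: [3.141, 0.005, 0.078]
wrist_force: [-0.2, 0.4, 0.1]
width: 0.0169
```

Emit:
drive_tool:
  targets:
    - [[0,4,1,0,-1],[0,8,1,0,-1],[0,12,1,0,-1],[0,16,1,0,-1],[0,20,1,0,-1],[0,23,1,0,-1],[0,25.5,1,0,-1],[0,25.5,1,0,-1]]

```text
time_s: 7.42
ee_pos: [0.4748, 0.0508, 0.155]
tool_rot: [3.14, 0.006, 0.077]
wrist_force: [0.3, 0.1, -0.3]
width: 0.0175
```

```bash
python3 - <<'E'
from h import *
s=read_state();print(s['time_s'],s['ee_pos'],s['tool_rot'],s['width'],s['wrist_force'],s['wrist_torque'])
c=cam('wrist'); im,d=get_image('wrist'); np.savez('w6.npz',im=im,d=d,K=c[0],R=c[1],t=c[2]); 
cv2.imwrite('pics/w6.png',cv2.resize(im[60:270,230:450],None,fx=2.8,fy=2.8,interpolation=cv2.INTER_CUBIC))
E
```

```text
7.4167 [0.47477291 0.05080026 0.15504534] [3.14037167 0.00569667 0.07699369] 0.017522562444559228 [ 0.28458038  0.08051821 -0.28520137] [-0.09025261 -0.0311915  -0.00490555]
```

View pics/w6.png

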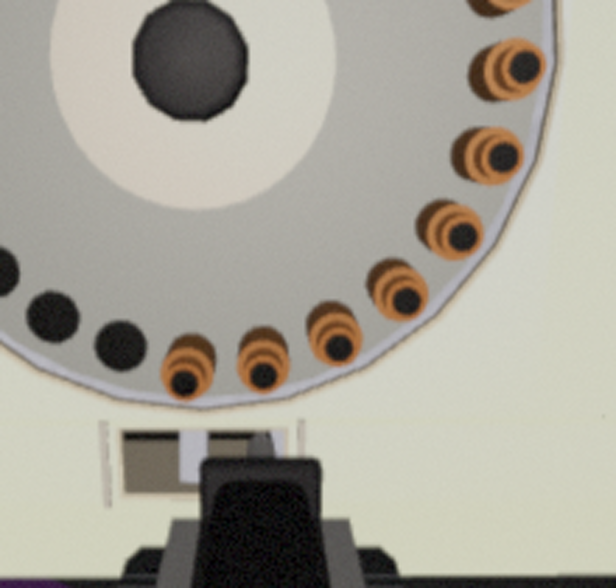

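Emit:
drive_tool:
  targets:
    - [[0,0,-12,0,-1],[0,0,-24,0,-1],[0,0,-24,0,-1],[0,-12,-24,0,-1],[0,-26,-24,0,-1],[0,-26,-24,0,-1],[0,-26,-24,0,-1]]

```text
time_s: 8.05
ee_pos: [0.4723, 0.0776, 0.1781]
tool_rot: [3.14, 0.007, 0.078]
wrist_force: [-1.0, 0.1, -0.6]
width: 0.0175
```

Emit:
drive_tool:
  targets:
    - [[0,0,12,0,-1],[0,0,23.5,0,-1],[0,0,23.5,0,-1],[0,0,23.5,0,-1]]

```text
time_s: 8.38
ee_pos: [0.4716, 0.077, 0.154]
tool_rot: [3.139, 0.009, 0.078]
wrist_force: [0.5, -0.4, 0.5]
width: 0.0174
```

```bash
cat > st.py <<'E'
from h import *
import sys
s=read_state()
ex=np.array([np.cos(.0792),np.sin(.0792)]); ey=np.array([-ex[1],ex[0]]); sc=np.array([.4716,.0660])
e=s['ee_pos'][:2]-sc; print(s['time_s'],'TCP in slot frame mm',e@ex*1e3,e@ey*1e3,'tip z',s['ee_pos'][2]-.077,'F',np.round(s['wrist_force'],1),'w',s['width'])
c=cam('wrist'); im,d=get_image('wrist'); K=c
hub=np.array([.5612,.0730]); hsv=cv2.cvtColor(im,cv2.COLOR_BGR2HSV)
cv2.imwrite('pics/'+sys.argv[1]+'.png',im)
E
python3 st.py w7
```

```text
8.3833 TCP in slot frame mm 0.9122195022303609 10.948269968642624 tip z 0.07699731863574023 F [ 0.5 -0.4  0.5] w 0.017371373818433195
```

View pics/w7.png

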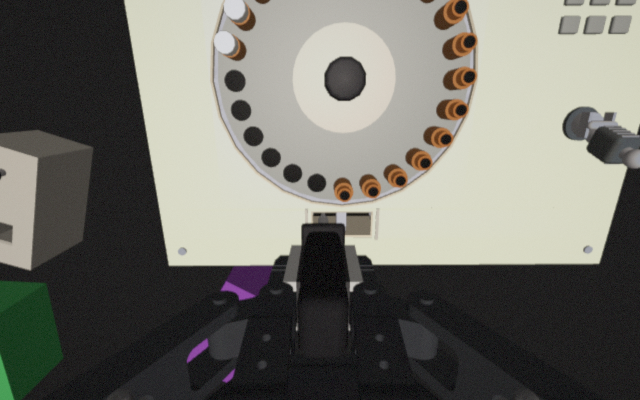

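Emit:
drive_tool:
  targets:
    - [[0,4,0,0,-1],[0,8,0,0,-1],[0,12,0,0,-1],[0,16,0,0,-1],[0,20,0,0,-1],[0,23,0,0,-1],[0,25.5,0,0,-1],[0,25.5,0,0,-1]]

```text
time_s: 9.1
ee_pos: [0.4742, 0.0507, 0.1549]
tool_rot: [3.138, 0.008, 0.078]
wrist_force: [1.0, -0.4, -0.8]
width: 0.0172
```

Emit:
drive_tool:
  targets:
    - [[0,0,-12,0,-1],[0,0,-24,0,-1],[0,0,-24,0,-1],[0,-12,-24,0,-1],[0,-26,-24,0,-1],[0,-26,-24,0,-1],[0,-26,-24,0,-1]]

```text
time_s: 9.68
ee_pos: [0.4718, 0.0773, 0.1779]
tool_rot: [3.138, 0.009, 0.079]
wrist_force: [0.1, -0.7, -1.2]
width: 0.0174
```

```bash
python3 st.py w8
```

```text
9.6833 TCP in slot frame mm 1.0747131189064174 11.228759081509622 tip z 0.1009208601813749 F [ 0.1 -0.7 -1.2] w 0.017380856017495602
```

View pics/w8.png

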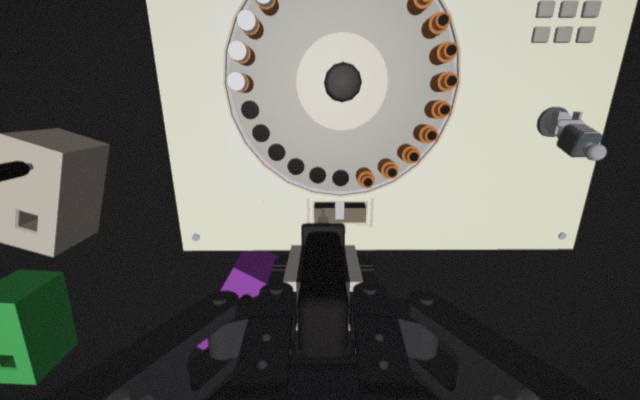

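Two teeth are done: the lowest position is now an empty hole at (340,178). Next is stroke 3.

Emit:
drive_tool:
  targets:
    - [[0,0,12,0,-1],[0,0,23.5,0,-1],[0,0,23.5,0,-1],[0,0,23.5,0,-1]]

```text
time_s: 10.07
ee_pos: [0.4712, 0.0763, 0.1541]
tool_rot: [3.137, 0.011, 0.078]
wrist_force: [-0.1, 0.6, -0.3]
width: 0.0174
```

Emit:
drive_tool:
  targets:
    - [[0,4,0,0,-1],[0,8,0,0,-1],[0,12,0,0,-1],[0,16,0,0,-1],[0,20,0,0,-1],[0,23,0,0,-1],[0,25.5,0,0,-1],[0,25.5,0,0,-1]]

```text
time_s: 10.73
ee_pos: [0.4736, 0.0498, 0.1547]
tool_rot: [3.136, 0.01, 0.078]
wrist_force: [0.5, 0.2, 1.2]
width: 0.0176
```

Emit:
drive_tool:
  targets:
    - [[0,0,-12,0,-1],[0,0,-24,0,-1],[0,0,-24,0,-1],[0,-12,-24,0,-1],[0,-26,-24,0,-1],[0,-26,-24,0,-1],[0,-26,-24,0,-1]]

```text
time_s: 11.32
ee_pos: [0.4711, 0.0764, 0.1776]
tool_rot: [3.135, 0.012, 0.079]
wrist_force: [-0.5, -0.9, -0.5]
width: 0.0172
```

```bash
python3 st.py w9
```

```text
11.3167 TCP in slot frame mm 0.36433934185262234 10.41413885258869 tip z 0.1005576279911621 F [-0.5 -0.9 -0.5] w 0.017195044345887506
```

View pics/w9.png

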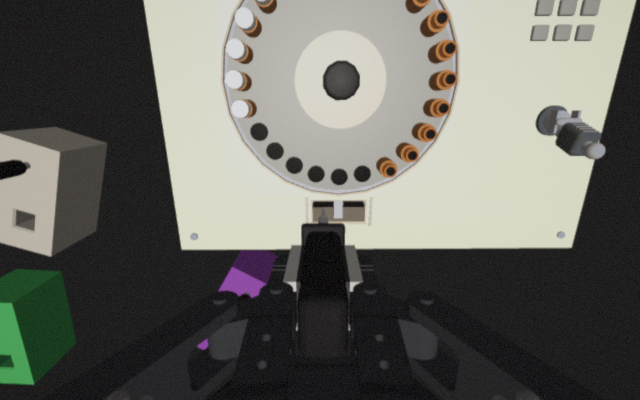

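Emit:
drive_tool:
  targets:
    - [[1,-1,12,0,-1],[1,-1,23.5,0,-1],[1,-1,23.5,0,-1],[1,-1,23.5,0,-1]]

```text
time_s: 11.7
ee_pos: [0.4714, 0.0764, 0.1537]
tool_rot: [3.134, 0.013, 0.079]
wrist_force: [0.0, -0.5, -0.3]
width: 0.0176
```

Emit:
drive_tool:
  targets:
    - [[0,4,0,0,-1],[0,8,0,0,-1],[0,12,0,0,-1],[0,16,0,0,-1],[0,20,0,0,-1],[0,23,0,0,-1],[0,25.5,0,0,-1],[0,25.5,0,0,-1]]

```text
time_s: 12.37
ee_pos: [0.474, 0.0498, 0.1546]
tool_rot: [3.132, 0.012, 0.078]
wrist_force: [1.1, -0.6, 1.5]
width: 0.0175
```

Emit:
drive_tool:
  targets:
    - [[0,0,-15,0,-1],[0,0,-30,0,-1],[0,0,-55,0,-1],[0,0,-75,0,-1],[0,0,-75,0,-1],[0,0,-75,0,-1]]

```text
time_s: 12.87
ee_pos: [0.4747, 0.0505, 0.2298]
tool_rot: [3.133, 0.012, 0.078]
wrist_force: [-0.2, 0.4, -2.3]
width: 0.0173
```

```bash
python3 st.py w10; python3 - <<'E'
from h import *
for n in('scene','top'):
    im,d=get_image(n); cv2.imwrite(f'pics/{n}10.png',cv2.resize(im[180:310,220:420] if n=='scene' else im[110:220,190:370],None,fx=4,fy=4,interpolation=cv2.INTER_CUBIC))
E
```

```text
12.8667 TCP in slot frame mm 1.9085732251184266 -15.700504297045395 tip z 0.15281818029940003 F [-0.2  0.4 -2.3] w 0.01730838851805799
```

View pics/w10.png

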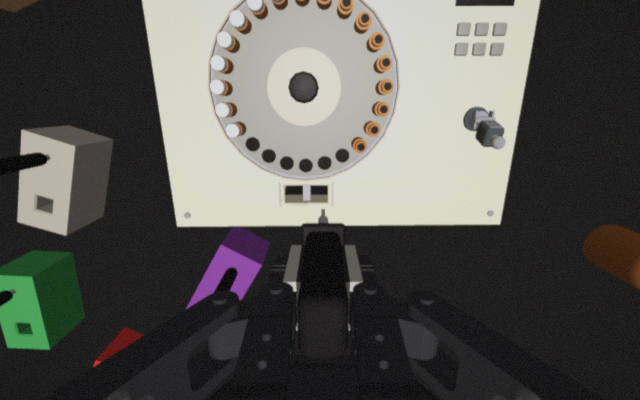

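View pics/scene10.png

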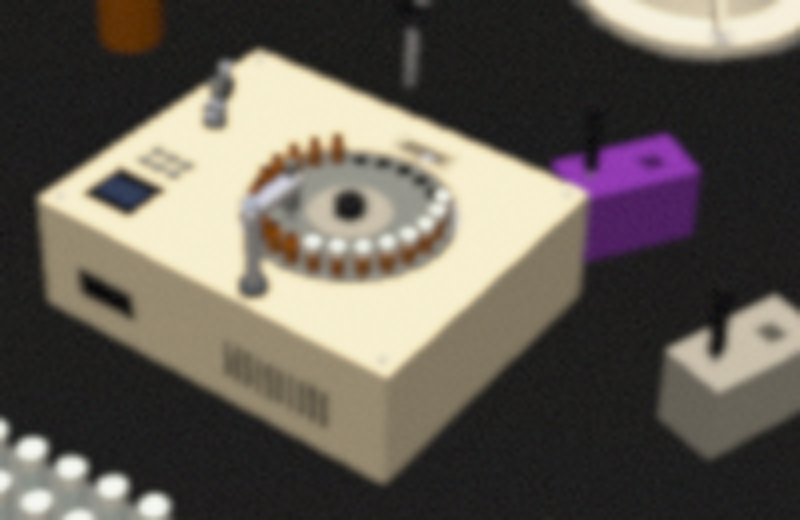

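View pics/top10.png

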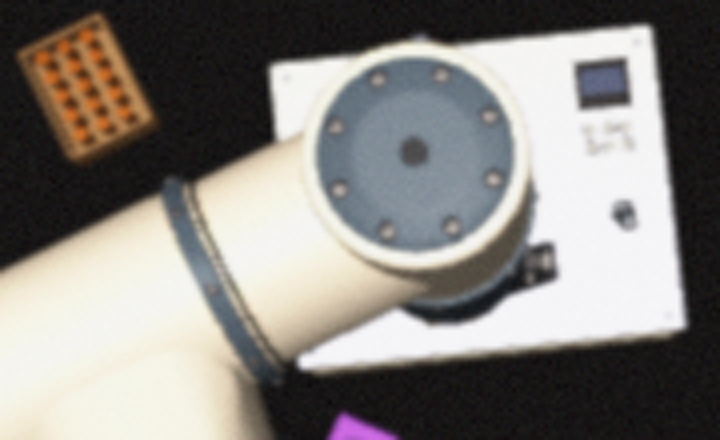

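```bash
python3 - <<'E'
from h import *
im=cv2.imread('pics/w10.png'); c=cam('wrist')
hub=np.array([.5612,.0730]); yaw=np.radians(4.54)
hsv=cv2.cvtColor(im,cv2.COLOR_BGR2HSV)
m=((hsv[...,2]>225)).astype(np.uint8); m[:,:200]=0;m[:,260:]=0;m[145:]=0
# ring restrict
for (u,v,z) in [(234,130,.124),(223.5,109,.124),(217.5,87,.124),(387,86,.12),(383,109,.12),(372.5,129,.12),(361,146,.12)]:
    p=plane('wrist',u,v,z,c)[:2]-hub; print(np.linalg.norm(p),np.degrees(np.arctan2(p[1],p[0])-yaw)/15)
E
python3 - <<'E'
import sys; sys.path.insert(0,'.')
from h import *
print(delta([.429,.3365,.23],np.radians(-14.4)))
E
```

```text
0.06127844911955834 8.11125228944802
0.060981913801620866 7.067402238457214
0.06148503461670294 6.086124723978577
0.06354754018797901 -6.046457975801251
0.06384866940764128 -7.043143054656613
0.06294795206448395 -8.043270009541404
0.06423272406160974 -8.978785235967305
(array([ -22.5, -288.8,   -4.4]), 18.9)
```

Emit:
drive_tool:
  targets:
    - [[-22,-289,-8,19,-1],[-22,-289,-8,19,-1],[-22,-289,-8,19,-1],[-22,-289,-8,19,-1],[-22,-289,-8,19,-1],[-22,-289,-8,19,-1],[-22,-289,-8,19,-1],[-22,-289,-8,19,-1]]

```text
time_s: 13.68
ee_pos: [0.4277, 0.341, 0.2314]
tool_rot: [3.125, 0.013, -0.25]
wrist_force: [0.1, 0.2, -2.2]
width: 0.0171
```

Emit:
drive_tool:
  targets:
    - [[0,0,0,0,-1],[0,0,0,0,-1],[0,0,0,0,-1]]

```text
time_s: 13.93
ee_pos: [0.4276, 0.3399, 0.2305]
tool_rot: [3.123, 0.014, -0.251]
wrist_force: [0.3, -0.2, 0.1]
width: 0.0175
```

```bash
python3 st.py w11;  python3 - <<'E'
from h import *
print(delta([.4294,.3369,.155],-.256), read_state()['tool_rot'])
im=cv2.imread('pics/w11.png'); cv2.imwrite('pics/w11z.png',cv2.resize(im[90:260,270:380],None,fx=3.5,fy=3.5,interpolation=cv2.INTER_CUBIC))
print(proj('wrist',[.429,.3365,.06]),proj('wrist',read_state()['ee_pos']-[0,0,.077]))
E
```

```text
13.9333 TCP in slot frame mm -22.221458860529037 276.55804606023565 tip z 0.15352515115217086 F [ 0.3 -0.2  0.1] w 0.017542552799244056
(array([ 3.2,  1. , 76. ]), 0.3) [ 3.12402353  0.01365287 -0.25126351]
[323.96312476 178.88039009] [322.8790251  211.04751246]
```

View pics/w11z.png

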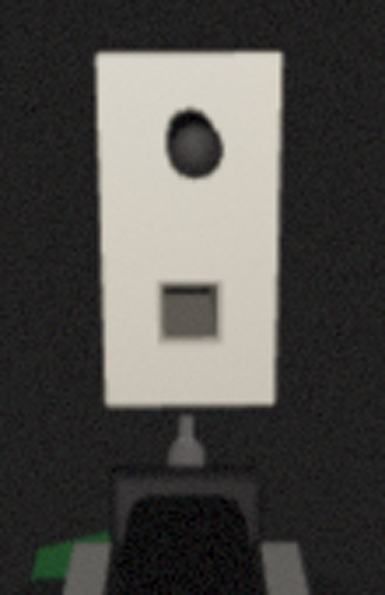

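Emit:
drive_tool:
  targets:
    - [[3,1,40,0,-1],[3,1,75,0,-1],[3,1,75,0,-1],[3,1,75,0,-1]]

```text
time_s: 14.32
ee_pos: [0.4291, 0.3348, 0.1556]
tool_rot: [3.12, 0.014, -0.253]
wrist_force: [0.6, -0.7, 0.3]
width: 0.0171
```

```bash
python3 st.py w12;  python3 - <<'E'
from h import *
print(delta([.4294,.3369,.0795],-.256), read_state()['tool_rot'])
im=cv2.imread('pics/w12.png'); cv2.imwrite('pics/w12z.png',cv2.resize(im[90:260,270:380],None,fx=3.5,fy=3.5,interpolation=cv2.INTER_CUBIC))
E
```

```text
14.3167 TCP in slot frame mm -21.063594751979224 271.3158886512623 tip z 0.0785848224957388 F [ 0.6 -0.7  0.3] w 0.01710054827865638
(array([-0.1, -1.7, 78.3]), 0.2) [ 3.12459559  0.01178573 -0.25196343]
```

View pics/w12z.png

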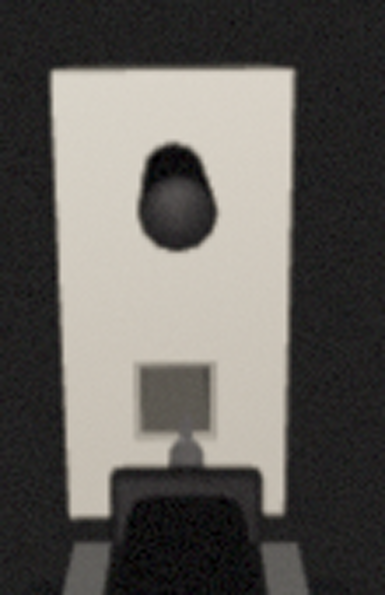

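```bash
python3 - <<'E'
from h import *
c=cam('wrist'); s=read_state()
tip=plane('wrist',270+186/3.5-.4,90+432/3.5-.4,.0785,c); hole=plane('wrist',270+176/3.5-.4,90+400/3.5-.4,.06,c)
ps=s['tool_rot'][2]; ex=np.array([np.cos(ps),np.sin(ps)]); ty=np.array([np.sin(ps),-np.cos(ps)])
d=(hole-tip)[:2]; print(tip,hole,'need tool x (incl 3.5)',d@ex*1e3+3.5,'tool y',d@ty*1e3)
E
```

```text
[0.42822098 0.33696167 0.0785    ] [0.42989861 0.33856541 0.06      ] need tool x (incl 3.5) 4.724838305283397 tool y -1.971337594347989
```

Emit:
drive_tool:
  targets:
    - [[2.5,-1.8,10,0,-1],[2.5,-1.8,25,0,-1],[2.5,-1.8,30,0,-1],[2.5,-1.8,30,0,-1]]

```text
time_s: 14.7
ee_pos: [0.4328, 0.3369, 0.1277]
tool_rot: [3.124, 0.012, -0.252]
wrist_force: [-0.3, -0.5, -1.2]
width: 0.0174
```

```bash
python3 st.py w13;  python3 - <<'E'
from h import *
print(delta([.4294,.3369,.0795],-.256), read_state()['tool_rot'],read_state()['wrist_torque'])
im=cv2.imread('pics/w13.png'); cv2.imwrite('pics/w13z.png',cv2.resize(im[90:260,270:380],None,fx=3.5,fy=3.5,interpolation=cv2.INTER_CUBIC))
E
```

```text
14.7 TCP in slot frame mm -17.19946789122997 273.1093169770881 tip z 0.05072440114281433 F [-0.3 -0.5 -1.2] w 0.01739426047944655
(array([-3. ,  0.3, 48.9]), 0.2) [ 3.12496463  0.01131959 -0.252025  ] [ 0.0178019  -0.0015786   0.02268293]
```

View pics/w13z.png

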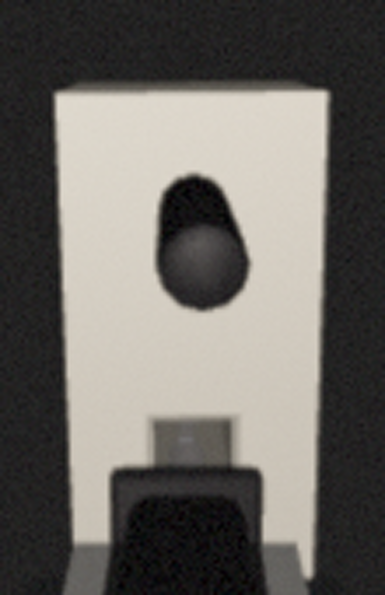

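Emit:
drive_tool:
  targets:
    - [[-1.5,0.5,20,0,-1],[-2,0.5,35,0,-1],[-2,0.5,44,0,-1],[-2,0.5,47.5,0,-1],[-2,0.5,48,0,-1],[-2,0.5,48,0,-1]]

```text
time_s: 15.25
ee_pos: [0.4309, 0.3369, 0.0813]
tool_rot: [3.126, 0.01, -0.252]
wrist_force: [-0.5, 0.3, 0.4]
width: 0.0172
```

Emit:
drive_tool:
  targets:
    - [[-1,0,1.5,0,-1],[-1,0,2.5,0,-1],[-1,0,2.5,0,-1]]

```text
time_s: 15.5
ee_pos: [0.4301, 0.3375, 0.0793]
tool_rot: [3.127, 0.01, -0.252]
wrist_force: [-1.0, -0.7, 1.1]
width: 0.0174
```

Emit:
drive_tool:
  targets:
    - [[0,0,0,0,-0.5],[0,0,0,0,0],[0,0,0,0,0.5],[0,0,0,0,1],[0,0,0,0,1],[0,0,0,0,1],[0,0,0,0,1]]

```text
time_s: 16.08
ee_pos: [0.4301, 0.3375, 0.0793]
tool_rot: [3.127, 0.01, -0.252]
wrist_force: [0.2, 0.6, 0.1]
width: 0.0855
```

Emit:
drive_tool:
  targets:
    - [[0,0,-30,0,1],[0,0,-65,0,1],[0,0,-100,0,1],[0,0,-145,0,1],[0,0,-145,0,1],[0,0,-145,0,1]]

```text
time_s: 16.58
ee_pos: [0.4333, 0.3404, 0.2278]
tool_rot: [3.134, 0.006, -0.251]
wrist_force: [-0.1, 0.0, -0.7]
width: 0.0858
```

```bash
python3 - <<'E'
from h import *
s=read_state(); print(s['time_s'],s['ee_pos'],s['tool_rot'],s['width'])
c=cam('wrist'); im,d=get_image('wrist'); cv2.imwrite('pics/w14.png',im)
P=cloud('wrist',d,c); q=P[150:240,290:360]; m=(q[...,2]>.12)&(q[...,2]<.142); print(m.sum(),cv2.minAreaRect(q[m][:,:2].astype(np.float32)),np.median(q[m],0))
E
```

```text
16.5833 [0.433301   0.34042868 0.22784036] [ 3.13351588  0.00648062 -0.25140565] 0.08579357864420983
688 ((0.43065065145492554, 0.3390035629272461), (0.0178961344063282, 0.025472067296504974), 75.9552230834961) [0.43204991 0.33846138 0.13014275]
```

View pics/w14.png

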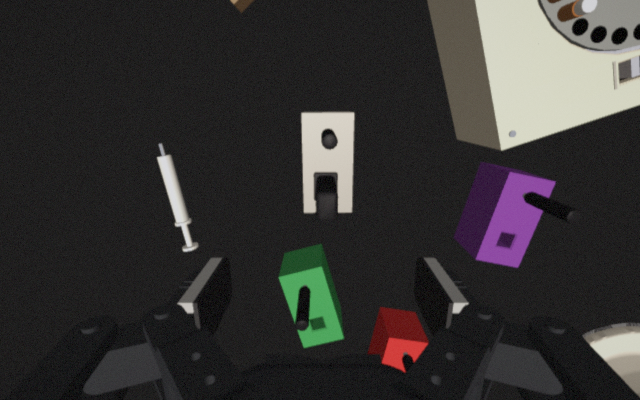

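```bash
python3 - <<'E'
from h import *
print(delta([.50,-.074,.26],np.radians(4.54)))
E
```

```text
(array([168.2, 384.3, -31.6]), -19.0)
```

Emit:
drive_tool:
  targets:
    - [[168,384,-32,-19,0],[168,384,-32,-19,0],[168,384,-32,-19,0],[168,384,-32,-19,0],[168,384,-32,-19,0],[168,384,-32,-19,0],[168,384,-32,-19,-0.2],[168,384,-32,-19,-0.2]]

```text
time_s: 17.3
ee_pos: [0.4849, 0.0105, 0.2518]
tool_rot: [3.133, 0.015, 0.08]
wrist_force: [0.8, -0.2, 0.1]
width: 0.0341
```

Emit:
drive_tool:
  targets:
    - [[6,30,0,0,-0.2],[6,30,0,0,-0.2],[6,30,0,0,-0.2],[6,30,0,0,-0.2]]

```text
time_s: 17.63
ee_pos: [0.4927, -0.0189, 0.2507]
tool_rot: [3.133, 0.017, 0.08]
wrist_force: [-0.2, -0.2, 0.0]
width: 0.0339
```

```bash
python3 - <<'E'
from h import *
s=read_state(); print(s['time_s'],s['ee_pos'],s['tool_rot'],s['width'])
c=cam('wrist'); im,d=get_image('wrist'); np.savez('w15.npz',im=im,d=d,K=c[0],R=c[1],t=c[2])
for p in ([.5477,-.0713,.1],[.5381,-.0721,.1263],[.5477-.0165,-.0713-.0013,.1451]):
    q=proj('wrist',p,c); print(q); 
cv2.imwrite('pics/w15.png',im)
E
```

```text
17.6333 [ 0.49271498 -0.01886894  0.25068126] [3.13318928 0.01702618 0.07974694] 0.033855329667591104
[384.96034    131.77435055]
[390.47029416 146.35693618]
[394.91169593 158.40836351]
```

View pics/w15.png

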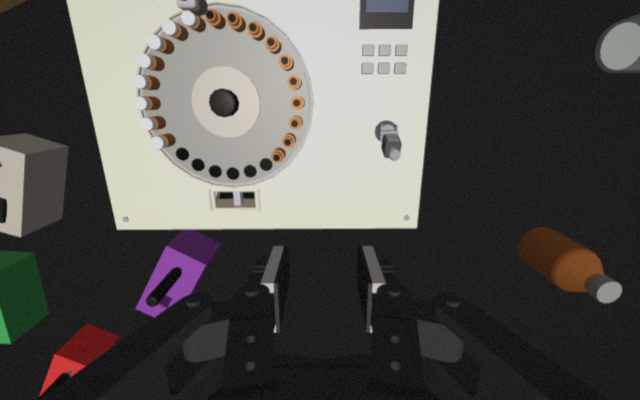

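```bash
python3 - <<'E'
from h import *
z=np.load('w15.npz'); im=z['im']; c=(z['K'],z['R'],z['t'])
hub=np.array([.5612,.0730]); yaw=np.radians(4.54)
for i in (1,0,-1,-2): 
    a=yaw+np.radians(15*i); print(i,proj('wrist',[*(hub+.064*np.array([np.cos(a),np.sin(a)])),.12],c))
print('needle tip',proj('wrist',[*(hub+.064*np.array([np.cos(yaw),np.sin(yaw)])),.131],c))
cv2.imwrite('pics/w15z.png',cv2.resize(im[0:60,150:280],None,fx=6,fy=6,interpolation=cv2.INTER_CUBIC))
cv2.imwrite('pics/w15t.png',cv2.resize(im[110:170,350:430],None,fx=8,fy=8,interpolation=cv2.INTER_CUBIC))
print(delta([.5381,-.0721,.20],yaw))
E
```

```text
1 [188.28986132  18.3884602 ]
0 [209.75718041  15.16799861]
-1 [231.83892067  18.43998689]
-2 [252.6792392   27.86777138]
needle tip [204.70634154  11.22340771]
(array([41.6, 56.8, 50.8]), 0.1)
```

View pics/w15z.png

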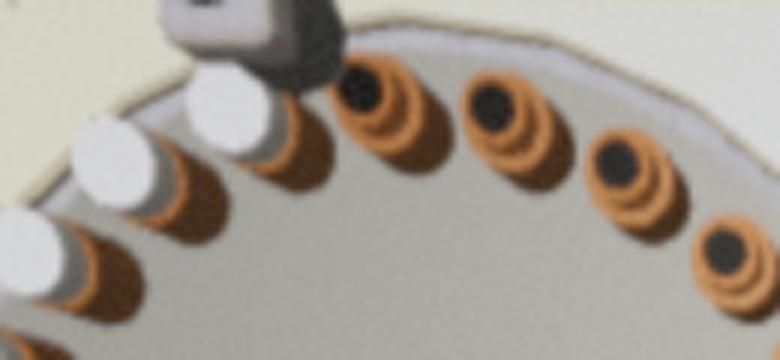

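View pics/w15t.png

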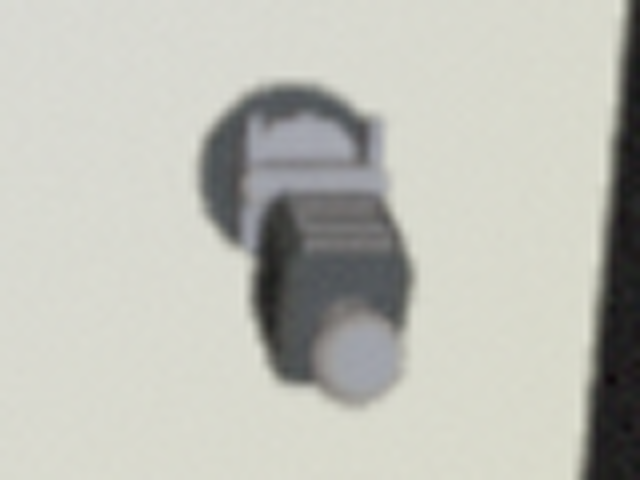

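Emit:
drive_tool:
  targets:
    - [[42,57,40,0,-0.2],[42,57,40,0,-0.2],[42,57,40,0,-0.2],[42,57,40,0,-0.2],[42,57,40,0,-0.2]]

```text
time_s: 18.1
ee_pos: [0.5387, -0.0711, 0.2108]
tool_rot: [3.133, 0.017, 0.082]
wrist_force: [-0.8, 0.9, 1.0]
width: 0.0344
```

```bash
python3 - <<'E'
from h import *
s=read_state(); print(s['time_s'],s['ee_pos'],s['tool_rot'],s['width'])
c=cam('wrist'); im,d=get_image('wrist'); np.savez('w16.npz',im=im,d=d,K=c[0],R=c[1],t=c[2])
cv2.imwrite('pics/w16.png',im)
print(proj('wrist',[.5381,-.0721,.1263],c),proj('wrist',[.5477-.0165,-.0713-.0013,.1451]),proj('wrist',s['ee_pos']))
print(delta([.5388,-.0720,.1125],.0792))
E
```

```text
18.1 [ 0.53866038 -0.07114736  0.21077999] [3.13307629 0.01675146 0.08218142] 0.03436210809881115
[324.80157895 208.86399215] [325.28651048 226.62219483] [325.77032761 261.89482746]
(array([ 1.4,  0.2, 99. ]), 0.2)
```

View pics/w16.png

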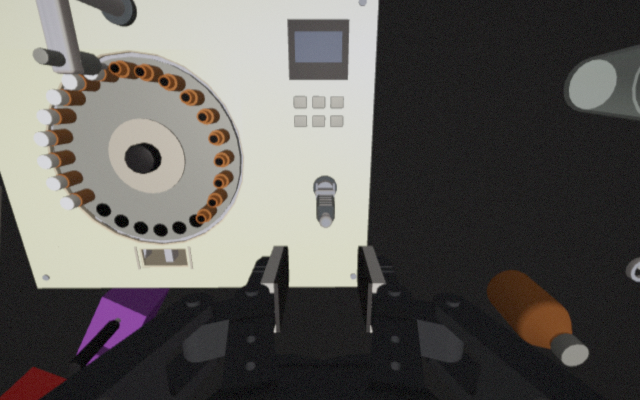

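Emit:
drive_tool:
  targets:
    - [[2.5,1.2,40,0,-0.2],[2.5,1.2,75,0,-0.2],[2.5,1.2,90,0,-0.2],[2.5,1.2,98,0,-0.2],[2.5,1.2,98,0,-0.2],[2.5,1.2,98,0,-0.2]]

```text
time_s: 18.65
ee_pos: [0.5408, -0.0724, 0.1152]
tool_rot: [3.133, 0.013, 0.084]
wrist_force: [0.7, -0.1, 0.8]
width: 0.0343
```

```bash
python3 - <<'E'
from h import *
s=read_state(); print(s['time_s'],s['ee_pos'],s['tool_rot'],s['width'],s['wrist_force'])
c=cam('wrist'); im,d=get_image('wrist'); np.savez('w17.npz',im=im,d=d,K=c[0],R=c[1],t=c[2])
cv2.imwrite('pics/w17.png',im)
print(delta([.5388,-.0720,.1125],.0792))
E
```

```text
18.65 [ 0.54082998 -0.0724083   0.1152371 ] [3.13256559 0.01261463 0.08398011] 0.03425389634404576 [ 0.72002942 -0.08468293  0.82702173]
(array([-2.3, -0.7,  3.2]), 0.3)
```

View pics/w17.png

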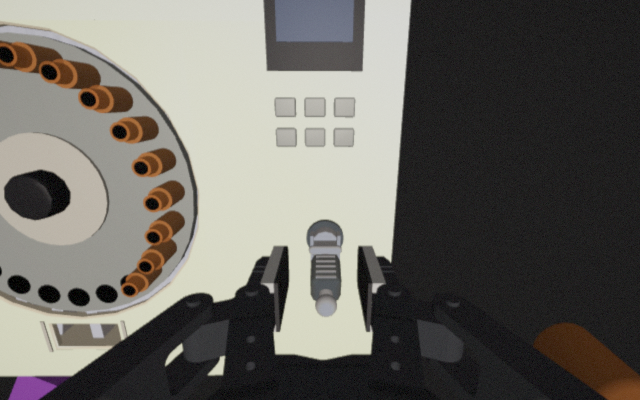

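Emit:
drive_tool:
  squeeze: 35
  targets:
    - [[-1,0.5,2,0,-0.6],[-1,0.5,2,0,-1],[-1,0.5,2,0,-1],[-1,0.5,2,0,-1],[-1,0.5,2,0,-1],[-1,0.5,2,0,-1]]

```text
time_s: 19.2
ee_pos: [0.5415, -0.0735, 0.1157]
tool_rot: [3.132, 0.008, 0.084]
wrist_force: [-0.9, -0.7, 6.5]
width: 0.0133
```

Emit:
drive_tool:
  targets:
    - [[-1,0,-3,0,-1],[-2,0,-6,0,-1],[-2.7,0,-8,0,-1],[-2.7,0,-8,0,-1]]

```text
time_s: 19.53
ee_pos: [0.5387, -0.0737, 0.1232]
tool_rot: [3.132, 0.008, 0.084]
wrist_force: [3.3, -2.7, -5.1]
width: 0.0128
```

```bash
python3 - <<'E'
from h import *
s=read_state(); print(s['time_s'],s['ee_pos'],s['tool_rot'],s['width'],s['wrist_force'],s['wrist_torque'])
c=cam('wrist'); im,d=get_image('wrist')
cv2.imwrite('pics/w18.png',cv2.resize(im[190:350,230:420],None,fx=4,fy=4,interpolation=cv2.INTER_CUBIC))
E
```

```text
19.5333 [ 0.5387074  -0.07367542  0.12323688] [3.13195996 0.00823966 0.08359965] 0.012810578862817999 [ 3.28576906 -2.68691208 -5.08155919] [-0.37245377 -0.9003906   0.01567596]
```

View pics/w18.png

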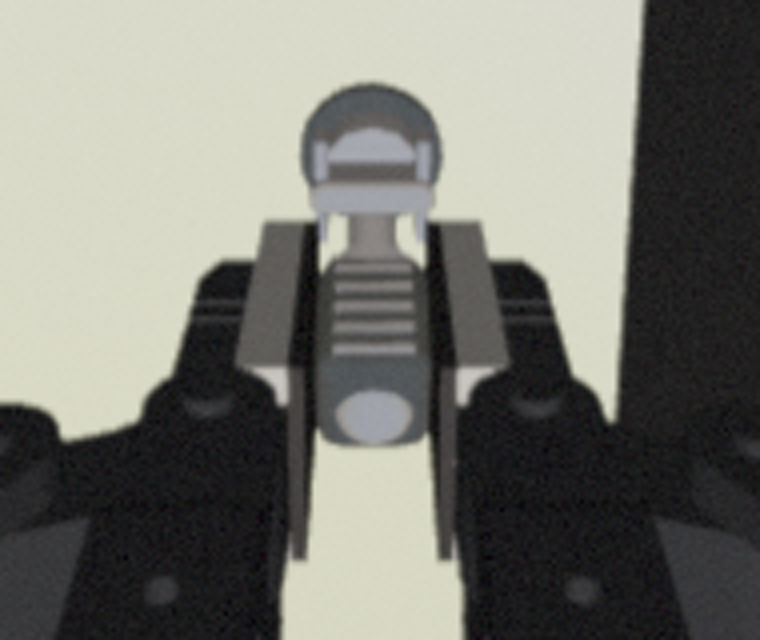

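Emit:
drive_tool:
  targets:
    - [[4,0,-1.2,0,-1],[8,0,-2,0,-1],[12,0,-2.5,0,-1],[16,0,-2.4,0,-1],[20,0,-1.8,0,-1],[24,0,-0.8,0,-1],[27,0,0,0,-1],[27,0,0,0,-1]]

```text
time_s: 20.25
ee_pos: [0.5623, -0.0718, 0.1213]
tool_rot: [3.132, 0.017, 0.083]
wrist_force: [-5.9, -2.5, -3.6]
width: 0.013
```

```bash
python3 - <<'E'
from h import *
s=read_state(); print(s['time_s'],s['ee_pos'],s['tool_rot'],s['width'],s['wrist_force'],s['wrist_torque'])
c=cam('wrist'); im,d=get_image('wrist')
cv2.imwrite('pics/w19.png',cv2.resize(im[190:350,230:420],None,fx=4,fy=4,interpolation=cv2.INTER_CUBIC))
E
```

```text
20.25 [ 0.56234608 -0.07175976  0.12128879] [3.1320397  0.01743651 0.08320872] 0.013035273220618586 [-5.91642451 -2.48095449 -3.5843757 ] [-0.57861596  2.05492332  0.05468283]
```

View pics/w19.png

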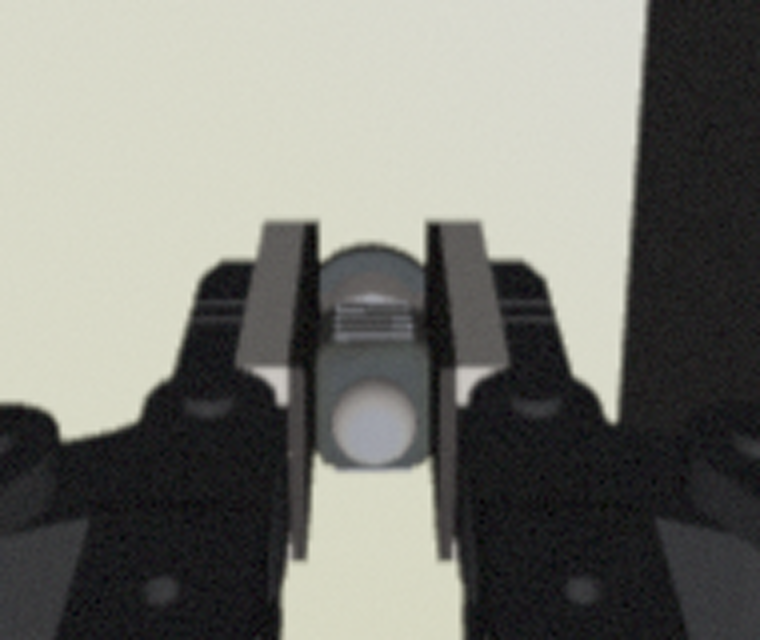

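```bash
python3 - <<'E'
from h import *
c=cam('wrist')
ex=np.array([np.cos(.0792),np.sin(.0792)])
for z in (.143,.145,.147): print(z,(plane('wrist',323.2,295.4,z,c)[:2]-[.5477,-.0713])@ex*1e3)
# bushing top
print((plane('wrist',230+372/4-.4,190+245/4-.4,.11,c)[:2]-[.5477,-.0713])@ex*1e3)
im,d=get_image('scene'); cv2.imwrite('pics/s19.png',cv2.resize(im[150:260,220:350],None,fx=6,fy=6,interpolation=cv2.INTER_CUBIC))
for t in (-.35,.35):
    p=np.array([*(np.array([.5477,-.0713])+ex*.048*np.sin(t)),.1+.048*np.cos(t)]); q=proj('scene',p); print(t,(q-[220,150])*6)
E
```

```text
0.143 10.024766217921236
0.145 11.3921531744649
0.147 12.759540131008675
15.27479046543252
-0.35 [344.21318492 269.81027631]
0.35 [299.56597432 299.43805749]
```

View pics/s19.png

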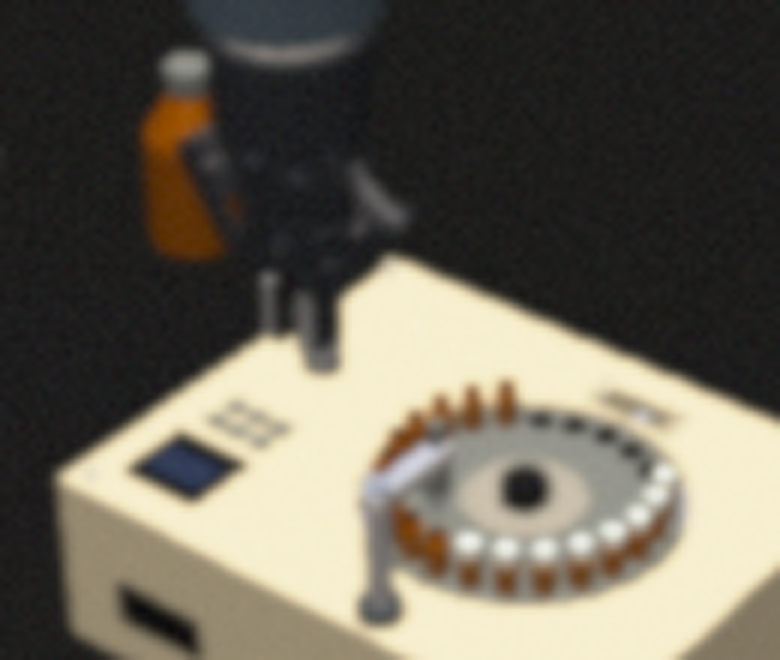

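Emit:
drive_tool:
  targets:
    - [[3,0,0.3,0,-1],[5,0,0.8,0,-1],[7,0,1.2,0,-1],[7,0,1.2,0,-1]]

```text
time_s: 20.68
ee_pos: [0.5662, -0.0715, 0.1189]
tool_rot: [3.132, 0.025, 0.083]
wrist_force: [-6.0, -1.4, -1.9]
width: 0.0134
```

```bash
python3 - <<'E'
from h import *
s=read_state(); print(s['time_s'],s['ee_pos'],s['tool_rot'],s['width'],s['wrist_force'],s['wrist_torque'])
c=cam('wrist'); im,d=get_image('wrist')
cv2.imwrite('pics/w20.png',cv2.resize(im[190:350,230:420],None,fx=4,fy=4,interpolation=cv2.INTER_CUBIC))
E
```

```text
20.6833 [ 0.56620602 -0.07148866  0.11887109] [3.13228905 0.02491676 0.08275229] 0.013389885796453907 [-5.97966117 -1.440813   -1.87711584] [-0.42089165  2.07446895  0.02363484]
```

View pics/w20.png

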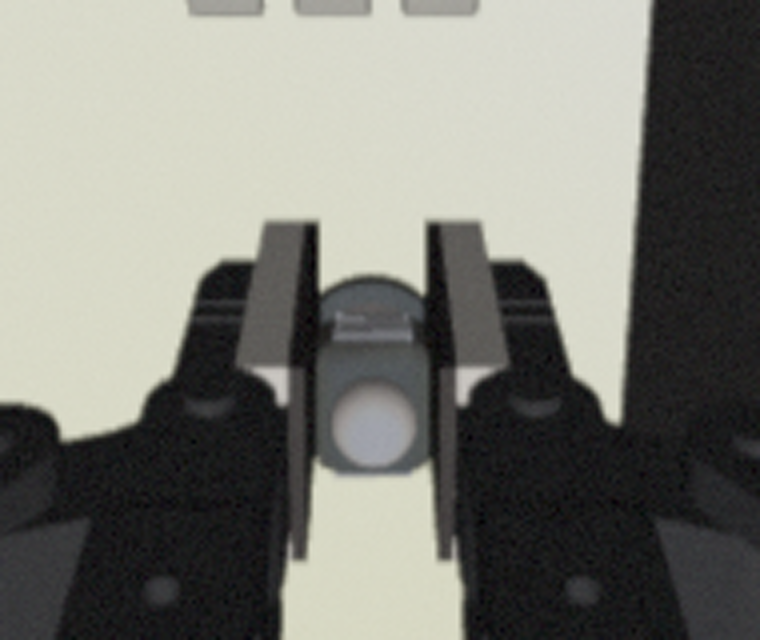

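Emit:
drive_tool:
  targets:
    - [[2,0,0,0,-1],[4,0,0,0,-1],[5,0,0,0,-1],[5,0,0,0,-1]]

```text
time_s: 21.07
ee_pos: [0.5669, -0.0715, 0.1175]
tool_rot: [3.133, 0.035, 0.082]
wrist_force: [-10.3, -1.4, -0.3]
width: 0.0128
```

```bash
python3 - <<'E'
from h import *
s=read_state(); print(s['time_s'],s['ee_pos'],s['tool_rot'],s['width'],s['wrist_force'],s['wrist_torque'])
c=cam('wrist'); im,d=get_image('wrist')
cv2.imwrite('pics/w21.png',cv2.resize(im[190:350,230:420],None,fx=4,fy=4,interpolation=cv2.INTER_CUBIC))
im,d=get_image('scene'); cv2.imwrite('pics/s21.png',cv2.resize(im[150:260,220:350],None,fx=6,fy=6,interpolation=cv2.INTER_CUBIC))
E
```

```text
21.0667 [ 0.56693425 -0.07148153  0.1174637 ] [3.13261467 0.03507291 0.08217241] 0.012773671969584987 [-10.34883493  -1.393941    -0.34550413] [-3.24005571e-01  3.68375400e+00  1.84112442e-03]
```

View pics/w21.png

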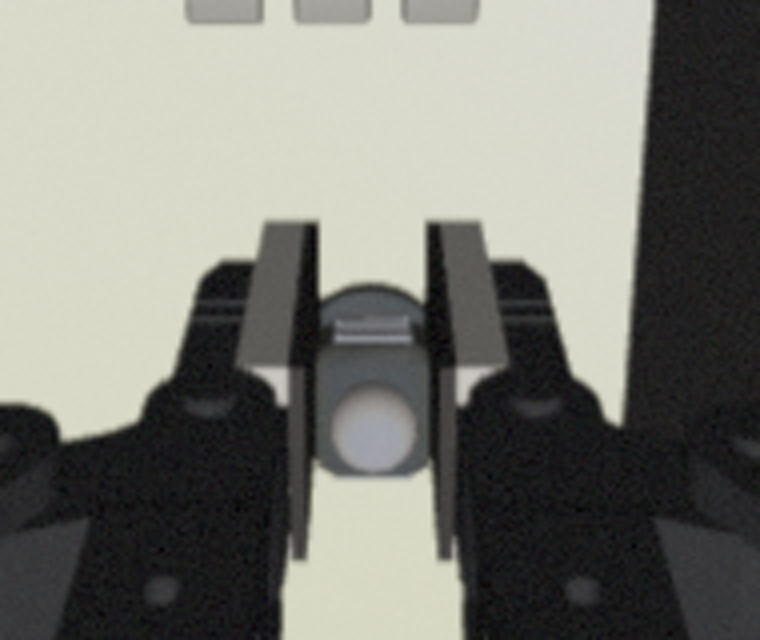

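View pics/s21.png

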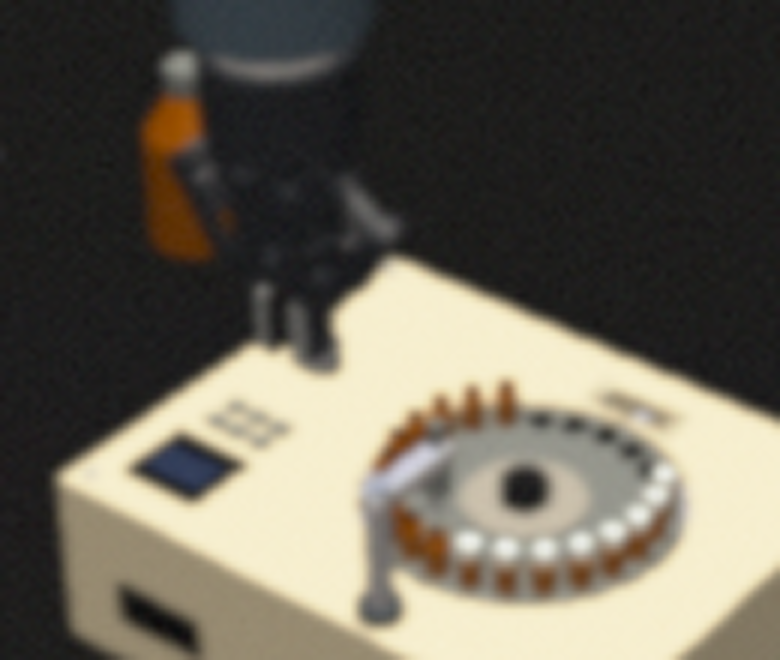

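Emit:
drive_tool:
  targets:
    - [[-0.5,0,2,0,-1],[-1,0,4,0,-1],[-1.5,0,5,0,-1],[-1.5,0,5,0,-0.6],[-1.5,0,5,0,-0.4],[-1.5,0,5,0,-0.2],[-1.5,0,5,0,-0.2]]

```text
time_s: 21.75
ee_pos: [0.5656, -0.0715, 0.1126]
tool_rot: [3.133, 0.034, 0.082]
wrist_force: [0.1, -0.4, 0.6]
width: 0.0344
```

```bash
python3 - <<'E'
from h import *
s=read_state(); print(s['time_s'],s['ee_pos'],s['tool_rot'],s['width'],s['wrist_force'],s['wrist_torque'])
c=cam('wrist'); im,d=get_image('wrist')
cv2.imwrite('pics/w22.png',cv2.resize(im[190:350,230:420],None,fx=4,fy=4,interpolation=cv2.INTER_CUBIC))
E
```

```text
21.75 [ 0.56560043 -0.07153254  0.11263529] [3.1326742  0.03439442 0.08230174] 0.034353610334047525 [ 0.12955742 -0.35490742  0.63330084] [ 0.02155799 -0.11279908  0.04004404]
```

View pics/w22.png

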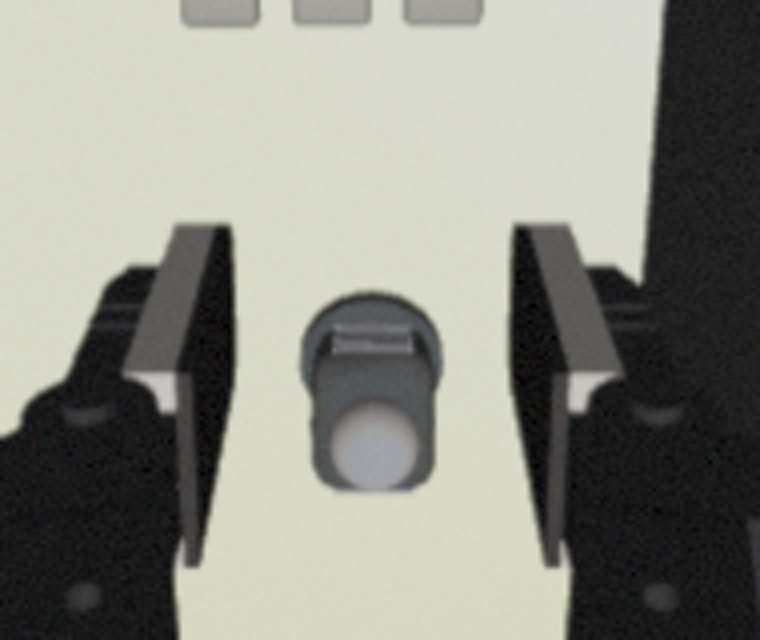

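Released. I'll rise straight up and look from both cameras.

Emit:
drive_tool:
  targets:
    - [[0,0,-30,0,-0.2],[0,0,-65,0,-0.2],[0,0,-100,0,-0.2],[0,0,-110,0,-0.2],[0,0,-110,0,-0.2]]

```text
time_s: 22.22
ee_pos: [0.5713, -0.0704, 0.2266]
tool_rot: [3.132, 0.027, 0.082]
wrist_force: [-0.2, 0.0, -0.4]
width: 0.0342
```

Emit:
drive_tool:
  targets:
    - [[-60,0,-30,0,-0.2],[-60,0,-30,0,-0.2],[-60,0,-30,0,-0.2],[-60,0,-30,0,-0.2]]

```text
time_s: 22.55
ee_pos: [0.512, -0.075, 0.2589]
tool_rot: [3.132, 0.025, 0.082]
wrist_force: [0.2, -0.1, -1.1]
width: 0.0341
```

```bash
python3 - <<'E'
from h import *
s=read_state(); print(s['time_s'],s['ee_pos'],s['tool_rot'],s['wrist_force'])
c=cam('wrist'); im,d=get_image('wrist'); np.savez('w23.npz',im=im,d=d,K=c[0],R=c[1],t=c[2])
ex=np.array([np.cos(.0792),np.sin(.0792)])
def L(t,r): return [*(np.array([.5477,-.0713])+ex*r*np.sin(t)),.1+r*np.cos(t)]
q0=None
for t in (-.35,0,.25,.35): print(t,proj('wrist',L(t,.048),c),proj('scene',L(t,.048)))
p=proj('wrist',L(.2,.03),c).astype(int); print(p)
y0,x0=p[1]-40,p[0]-50; cv2.imwrite('pics/w23.png',cv2.resize(im[y0:y0+80,x0:x0+100],None,fx=7,fy=7,interpolation=cv2.INTER_CUBIC)); print(x0,y0)
im,d=get_image('scene'); cv2.imwrite('pics/s23.png',cv2.resize(im[180:260,240:340],None,fx=7,fy=7,interpolation=cv2.INTER_CUBIC))
z=np.load('scene0.npz'); cv2.imwrite('pics/s0t.png',cv2.resize(z['im'][180:260,240:340],None,fx=7,fy=7,interpolation=cv2.INTER_CUBIC))
E
```

```text
22.55 [ 0.51202924 -0.07504464  0.2589491 ] [3.13217515 0.02480405 0.08239184] [ 0.15501841 -0.078114   -1.11989978]
-0.35 [322.11310213 173.44324636] [277.36886415 194.96837938]
0 [322.17284651 154.20004976] [273.64842151 196.57734996]
0.25 [322.1828819  138.98406681] [270.96214372 198.79872853]
0.35 [322.17858998 132.92425245] [269.92766239 199.90634291]
[322 143]
272 103
```

View pics/w23.png

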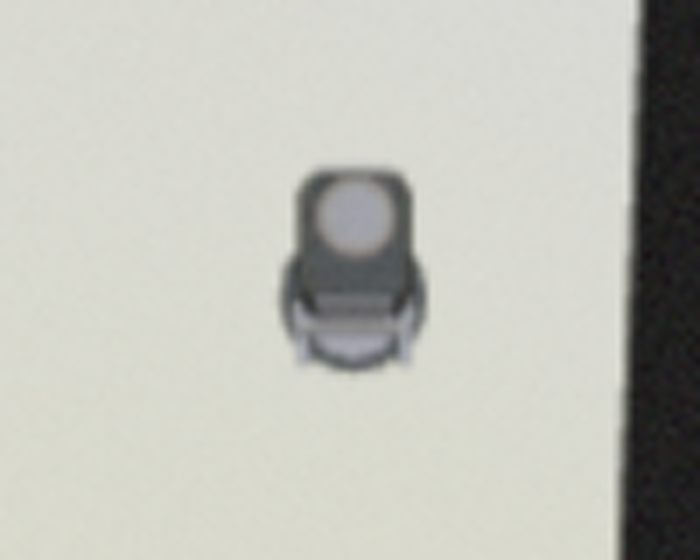

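View pics/s23.png

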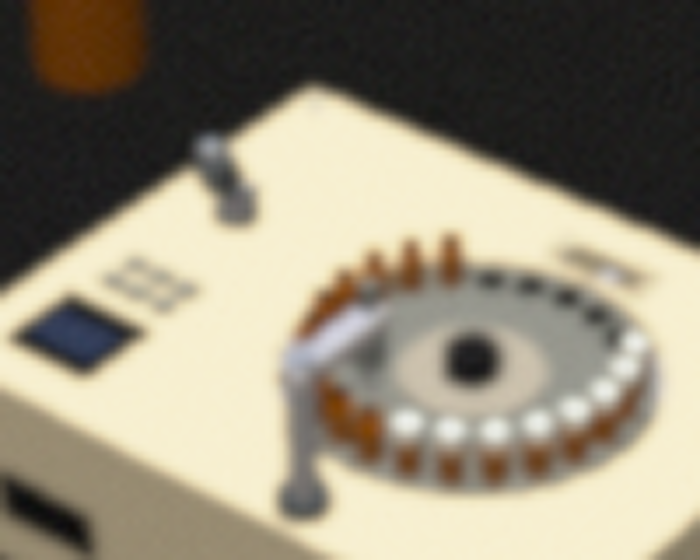

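View pics/s0t.png

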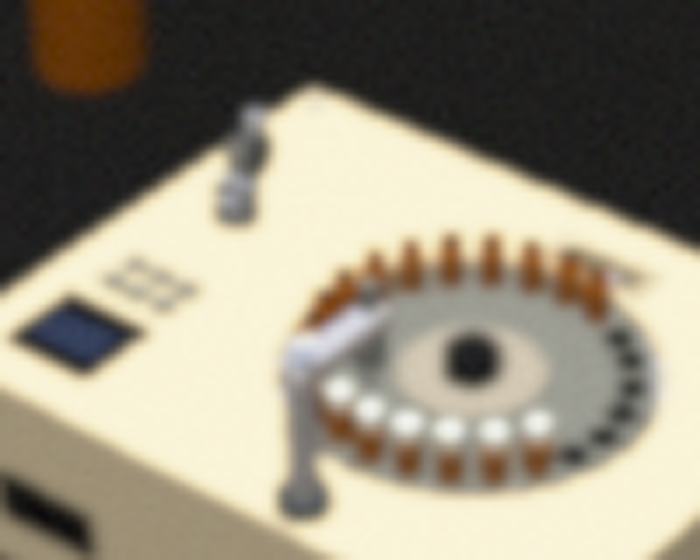

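```bash
python3 - <<'E'
from h import *
z=np.load('w23.npz'); c=(z['K'],z['R'],z['t'])
ex=np.array([np.cos(.0792),np.sin(.0792)])
def L(t,r,a=0): return [*(np.array([.5477,-.0713])+ex*(r*np.sin(t)+a*np.cos(t))),.1+r*np.cos(t)-a*np.sin(t)]
for t in (.27,.35):
  b=proj('wrist',L(t,.045),c)
  for r in (.037,.0385,.045): print(t,r,'far-edge row minus ball row, zoomed px',(proj('wrist',L(t,r,.008),c)-b)[1]*7)
  f=lambda r,n='scene':(proj(n,L(t,r))-proj(n,L(t,.045)))*7
  print('scene: collar centre rel ball down/up',f(.028),f(.036),'bottom edge',f(.019),f(.027))
im,d=get_image('scene')
cv2.imwrite('pics/s24.png',cv2.resize(im[190:220,255:290],None,fx=18,fy=18,interpolation=cv2.INTER_CUBIC))
E
```

```text
0.27 0.037 far-edge row minus ball row, zoomed px -57.75912891097741
0.27 0.0385 far-edge row minus ball row, zoomed px -60.06006485987274
0.27 0.045 far-edge row minus ball row, zoomed px -70.34661670743557
scene: collar centre rel ball down/up [ 8.46210999 28.08317819] [ 4.49823124 14.92826606] bottom edge [12.88311725 42.75516129] [ 8.95532941 29.72002395]
0.35 0.037 far-edge row minus ball row, zoomed px -50.182038201912206
0.35 0.0385 far-edge row minus ball row, zoomed px -53.63445893548753
0.35 0.045 far-edge row minus ball row, zoomed px -69.0681106954866
scene: collar centre rel ball down/up [10.54021687 25.85255609] [ 5.60412515 13.7455388 ] bottom edge [16.04300511 39.34954039] [11.15425596 27.35864275]
```

View pics/s24.png

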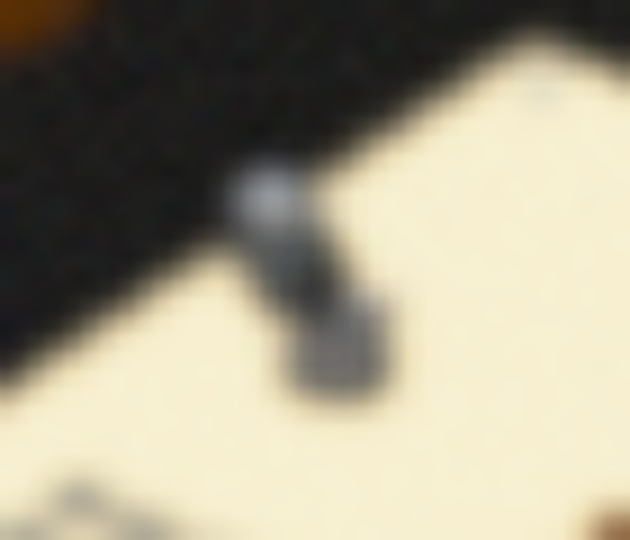

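```bash
python3 - <<'E'
from h import *
s=read_state(); print(s['time_s'],s['wrist_force'],np.abs(s['joint_velocities']).max())
im,d=get_image('scene'); z=np.load('scene0.npz')
df=cv2.absdiff(im,z['im']).max(2); print('changed blobs'); 
n,l,st,ce=cv2.connectedComponentsWithStats((cv2.GaussianBlur(df,(5,5),0)>30).astype(np.uint8))
print(st[1:][st[1:,4]>15])
print(close_job())
E
```

```text
22.7 [ 0.32159458  0.53493919 -0.06641785] 0.01004042450708595
changed blobs
[[  221     0     4     7    17]
 [  225     0    25    24   499]
 [  247     0    49    12   412]
 [  235     0   200   182 11502]
 [  440     0    30    21   291]
 [  419    19    47   154  2047]
 [  419    24    21    14   173]
 [  230    51    65    26   735]
 [  265    63    26    45  1021]
 [  414    82     9    27   126]
 [  236    86     4     9    20]
 [  290   127    10     8    48]
 [  270   145     4    11    27]
 [  282   150     5    12    46]
 [  267   194    13    16   125]
 [  308   213    20    13   134]
 [  320   227    13    18   121]
 [  285   233    11    10    72]
 [  413   263     6     4    16]]
the job is handed in; nothing more can be done
None
```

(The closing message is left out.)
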